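Finish a boot sole on the bench jig

TASK

First clear all the loose offcuts from the sole and the bench into the grey scrap bin, then take the mallet and strike the three brass pegs in the heel down flush, using only the mallet's face on them. Next take the red scribe and guide its tip slowly and lightly, at about 3 cm a second, along the dark seam line on the sole, all the way from the red dot round the toe to the white dot, the tip on the leather or only just above it. At the end the mallet stands upright on its rubber pad again and the scribe hangs in its stand, and the teal boot last and the red-labelled tin have been left alone.

Things in the scene. Friction and masses are not known exactly. Their poses are not given: they have to be found in the camera images.
- jig: Fixed jig; origin: centre of its underside. Board 130 (x) x 300 (y) x 20 mm; tan sole to z = 30: 92 wide for y -85..0, half-round toe of radius 46 about (0, -85), 80 wide for y 0..65; dark heel 70 x 70 at (0, 100), top z = 50. +y to the heel, -x to the robot. Dark 4 mm seam line on the sole: straight from seam0 through to seam4, then an arc of radius 38 about (0, -85) to seam7.
- seam0 (a point): Point on the seam line at the top of the sole; the seam's start, a red dot, beside the waist near the heel; in the jig's frame (-31.0, 45.0, 30) mm.
- seam1 (a point): Point on the seam line at the top of the sole; in the jig's frame (-35.0, 12.0, 30) mm.
- seam2 (a point): Point on the seam line at the top of the sole; in the jig's frame (-38.0, -22.0, 30) mm.
- seam3 (a point): Point on the seam line at the top of the sole; in the jig's frame (-38.0, -56.0, 30) mm.
- seam4 (a point): Point on the seam line at the top of the sole; in the jig's frame (-38.0, -85.0, 30) mm.
- seam5 (a point): Point on the seam line at the top of the sole; in the jig's frame (-24.4, -114.1, 30) mm.
- seam6 (a point): Point on the seam line at the top of the sole; in the jig's frame (6.6, -122.4, 30) mm.
- seam7 (a point): Point on the seam line at the top of the sole; the seam's end, a white dot, on the far side of the toe; in the jig's frame (32.9, -104.0, 30) mm.
- peg0: Brass peg with a 13 mm round head, upright in the heel. Origin: centre of the top of its head, at the start 8 to 12 mm above the heel; slides straight down, about 5 N of friction, stays where it is driven; fully home its top is about level with the heel (50.5 mm above the bench). At (0, 120) mm in the jig's x, y.
- peg1: Brass peg with a 13 mm round head, upright in the heel. Origin: centre of the top of its head, at the start 8 to 12 mm above the heel; slides straight down, about 5 N of friction, stays where it is driven; fully home its top is about level with the heel (50.5 mm above the bench). At (-20, 86) mm in the jig's x, y.
- peg2: Brass peg with a 13 mm round head, upright in the heel. Origin: centre of the top of its head, at the start 8 to 12 mm above the heel; slides straight down, about 5 N of friction, stays where it is driven; fully home its top is about level with the heel (50.5 mm above the bench). At (20, 86) mm in the jig's x, y.
- offcut0: Loose offcut: dark brown leather heel-lift stack with a tan layer, 40 x 24 x 18 mm (own x, y, z), 30 g. Origin: centre of its underside; z up as it starts. May be absent.
- offcut1: Loose offcut: cork block with a brown layer, 36 x 26 x 20 mm (own x, y, z), 30 g. Origin: centre of its underside; z up as it starts. May be absent.
- offcut2: Loose offcut: tan leather stack with a dark layer, 38 x 26 x 18 mm (own x, y, z), 30 g. Origin: centre of its underside; z up as it starts. May be absent.
- offcut3: Loose offcut: black rubber heel block with a grey layer, 34 x 28 x 18 mm (own x, y, z), 30 g. Origin: centre of its underside; z up as it starts. May be absent.
- offcut4: Loose offcut: pale wooden offcut with a darker layer, 40 x 24 x 20 mm (own x, y, z), 30 g. Origin: centre of its underside; z up as it starts. May be absent.
- bin: Fixed grey open scrap bin 160 x 160 x 80 mm high, walls 5 mm. Origin: centre of its underside; x, y along its sides.
- mallet: White nylon mallet standing on its striking face: upright cylindrical head 40 mm in diameter, 75 mm high, two blue bands; wooden handle 18 mm thick, axis 45 mm above the face, along own +y to 148 mm from the head's axis. 0.35 kg. Origin: centre of the lower face; z up. The head can be gripped from above across the handle (along own x).
- pad: Fixed black rubber pad 90 x 90 x 6 mm, the mallet's place. Origin: centre of its underside.
- scribe: Scribe hanging upright in its stand: steel stem 10 mm in diameter tapering to a point, dark collar 34 mm in diameter from 75 to 81 mm above the tip, red square handle 20 x 20 mm from 81 to 155 mm above the tip (flats across own x and y). 90 g. Origin: the tip; z points up along the handle.
- stand: Fixed plywood scribe stand 70 x 70 x 85 mm: a top plate with a 20 mm round hole in the middle, on two side walls (at own +x and -x). The scribe's collar rests on the plate, its tip then 10 mm above the bench. Origin: centre of its underside, below the hole.
- last: Bystander: teal boot last about 60 x 230 x 97 mm. Origin: centre of its underside.
- tin: Bystander: round tin with a red label, 72 mm in diameter, 60 mm high. Origin: centre of its underside.

How it is judged:
By the outcome, as a careful person would: the job done as asked, in the order asked, and still so for the second after the job is handed in, with the robot touching nothing.
Of offcut0, offcut1, offcut2, offcut3, offcut4 only 2 to 4 are there at a start; the rules pass over those that are not, and their reading is None.
At some moment in a run one of offcut0, offcut1, offcut2, offcut3, offcut4 may be knocked a few centimetres aside while the robot is not near it.
It also fails if it takes over 208 s, if anything falls off the work surface, if the arm or the gripper's body presses on something with over 40 N, if the wrist force passes 120 N, or if a joint passes its speed limit or range.

ROBOT

A 6-joint arm with a two-finger parallel gripper is mounted at the origin on the work surface. World frame = base frame: x ahead of the robot, y to its left, z up, the work surface at z = 0. Lengths are in m, angles in rad, forces in N, time in s.
With the tool pointing down it reaches from about 0.4 to 0.825 m from the base axis. Payload 7 kg.
Tool frame: the origin (TCP) lies at the very end of the fingers, on their centre line; the grasp point (between the pads) lies 19 mm behind it (arm.grasp_offset is the distance from the TCP to the grasp point, in m); z points along the fingers, y is the line along which they close (so a half turn about z gives the same grasp; the last joint's range is limited). The gripper opens to 88 mm and grips with 3 to 60 N. Pads are 19 mm wide; open, the fingers measure 130 mm over their backs; the gripper's body (78 mm by 193 mm) begins 47 mm behind the grasp point.
Start: joints at [1.595, 0.359, 0.012, 0, -1.224, -0.288], TCP at [0.176, 0.652, 0.227] pointing down, gripper open.
Joint ranges: [-3.07, 3.07], [-1.43, 2.12], [-1.02, 1.25], [-3.03, 1.67], [-3.05, -0], [-3.03, 3.03]. Speed limits (rad/s): [2.39, 2.39, 3.01, 3.14, 3.14, 3.14].

INTERFACE

Orientations are given as [roll, pitch, yaw] about the fixed x, y, z axes, in that order (R = Rz(yaw) Ry(pitch) Rx(roll)).
In Python, from station import get_state, cams, arm, nets gives the robot as it stands.
- The arm moves only by the shell command python3 -m creep 'ROWS' [FORCE]. ROWS is a JSON object of lists of equal length, an entry for each row: "translation": the shift along the world's x, y, z in mm, a list of three; "spin": the turn about the world's z in rad; "gripper": the opening, from 0 (shut) to 1 (fully open). In form: {"translation": [[dx, dy, dz], ...], "spin": [spin, ...], "gripper": [gripper, ...]}. A call has 1 to 8 rows; each row shifts and turns the commanded pose from where the row before left it; what a row does not reach is not made up. A row lasts 1/10 s, in which the tool goes at most 50 mm and 8.59 degrees, less where a joint would pass 70% of its speed; a pose out of reach is approached as far as the arm can. A call is refused whole if a number of a shift passes 50 or a number of a turn 0.15, either way. A call with a gripper value outside its range is refused whole. The fingers move at their own pace and stop on an object; FORCE is the grip in N (left out, the last holds). Time passes only in rows, so rows that do not move let the fingers close. It gives the time, the measured TCP pose, the force, the opening and the grip force at its end, in the units of the state.
- get_state(): the state, without advancing time (a new reading comes with each control period).
- cams.grab_frame(name): name is "side" or "top" or "wrist"; returns a dict with "img" (400x640x3 uint8, red, green, blue), "mtx" (3x3 intrinsics, pixels), "D" ([k1, k2, p1, p2, k3] as OpenCV has them; the pictures are not rectified), "R" (3x3) and "t" (3): a world point X has camera coordinates R X + t. Camera axes: x right, y down, z forward; pixel columns grow to the right and rows downward; lengths in m; the calibration is good to about 2 mm. A picture is of the moment at which its call begins. There is no depth.
- arm.job_done(): hands the job in; it is judged then, once.
Trained networks look in the newest picture that a camera, given by its name, has taken for a name from the list of things; names that differ only in an ending like _2 or _b are one class to them, and where a whole thing is asked for, a point or a joint stands for the part that bears it (a point fixed in the world has none). Each returns a list of dicts, best first, with "confidence" (0 to 1); they miss things now and then, are a little off and sometimes report something else, mostly with a low value. They report only what shows in the picture. A call takes as long as a camera call.
- nets.search_frame(camera, label): "centre" ([x, y, z] in m, in world coordinates, good to about 4 mm: the middle of the surface that is visible of it).
- nets.pinpoint(camera, label): "centre" ([x, y, z] in m, in world coordinates, good to about 4 mm: a listed point, or the origin of a listed thing).
The state is a dict: "t": time; "q": joint angles; "qd": joint speeds; "joint_efforts": joint torques, N m; "eef_pos": TCP position; "ee_rot": TCP orientation; "force": force on the tool from outside, world axes, zero at the start; "moment": the same for the moment, N m; "width": finger opening in m; "gripper_force": force on a finger pad.
Only numpy, scipy, OpenCV 4.12 (cv2) and the standard library are available. Lean on these libraries where they do the work, as an engineer would, in place of code of your own. Each camera call takes 0.05 s, during which the arm holds its last target. There are 200 camera calls.

## Working session

There is one attempt and no reset: what is moved stays moved. The work goes in short steps, Python scripts to look and compute and a shell command to move; the robot and the scene stay as the last step left them, time stands still between calls to the robot, and variables do not carry over. Pictures are saved under pics/ and viewed, at most 14 in all, crops included, and the job is handed in when it is done.

```bash
mkdir -p pics; ls; python3 - <<'E'
from station import get_state, cams, arm, nets
import cv2
s=get_state(); print(s['t'],s['eef_pos'],s['ee_rot'],s['width'])
for c in ['top','side']:
    f=cams.grab_frame(c); cv2.imwrite(f'pics/{c}0.png',f['img'][:,:,::-1])
    for l in ['jig','seam0','seam4','seam7','peg0','peg1','peg2','offcut0','offcut1','offcut2','offcut3','offcut4','bin','mallet','pad','scribe','stand','last','tin']:
        r=nets.pinpoint(c,l)
        print(c,l,[( [round(v*1000) for v in d['centre']],round(d['confidence'],2)) for d in r[:2]])
print(get_state()['t'])
E
```

```text
pics
0.0 [0.17589619 0.65117348 0.22564596] [ 3.13994430e+00 -1.77916718e-04 -2.63911303e-01] 0.08775352781489536
top jig [([569, -2, 1], 0.67)]
top seam0 [([598, -124, 30], 0.88), ([570, -119, 33], 0.85)]
top seam4 [([598, -124, 30], 0.88), ([570, -119, 33], 0.85)]
top seam7 [([598, -124, 30], 0.88), ([570, -119, 33], 0.85)]
top peg0 [([543, -66, 28], 0.5), ([757, 250, 0], 0.33)]
top peg1 [([543, -66, 28], 0.5), ([757, 250, 0], 0.33)]
top peg2 [([543, -66, 28], 0.5), ([757, 250, 0], 0.33)]
top offcut0 [([571, 22, 29], 0.52), ([651, -240, -5], 0.5)]
top offcut1 [([571, 22, 29], 0.52), ([651, -240, -5], 0.5)]
top offcut2 [([571, 22, 29], 0.52), ([651, -240, -5], 0.5)]
top offcut3 [([571, 22, 29], 0.52), ([651, -240, -5], 0.5)]
top offcut4 [([571, 22, 29], 0.52), ([651, -240, -5], 0.5)]
top bin [([454, -359, 1], 0.69)]
top mallet [([587, 315, 1], 0.6), ([767, -106, 0], 0.34)]
top pad [([593, 314, 0], 0.56)]
top scribe [([434, 306, 6], 0.53)]
top stand [([436, 308, -3], 0.88), ([576, 25, 30], 0.69)]
top last [([765, -108, 1], 0.7)]
top tin [([754, 250, -2], 0.69)]
side jig [([570, -3, 0
[... 272 characters left out ...]
118, 59], 0.58), ([533, 78, 58], 0.51)]
side peg2 [([547, 118, 59], 0.58), ([533, 78, 58], 0.51)]
side offcut0 [([656, -238, 1], 0.76), ([594, -61, 31], 0.73)]
side offcut1 [([656, -238, 1], 0.76), ([594, -61, 31], 0.73)]
side offcut2 [([656, -238, 1], 0.76), ([594, -61, 31], 0.73)]
side offcut3 [([656, -238, 1], 0.76), ([594, -61, 31], 0.73)]
side offcut4 [([656, -238, 1], 0.76), ([594, -61, 31], 0.73)]
side bin [([537, -31, 29], 0.37)]
side mallet [([592, 314, 3], 0.62), ([536, -27, 28], 0.4)]
side pad [([596, 316, 0], 0.69)]
side scribe [([439, 308, 12], 0.85)]
side stand [([437, 307, 0], 0.91)]
side last [([773, -106, -2], 0.77), ([533, 78, 59], 0.5)]
side tin [([756, 252, 3], 0.69)]
2.0
```

View pics/top0.png

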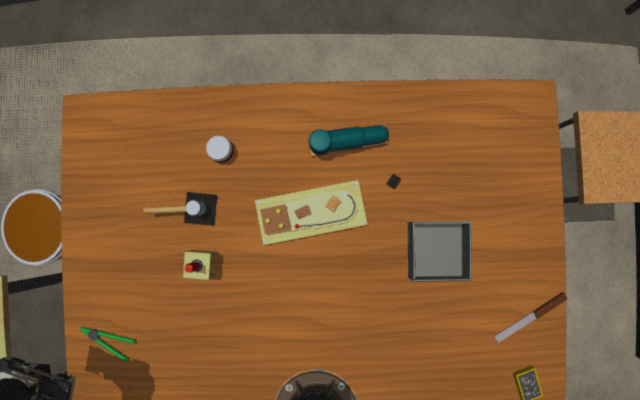

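View pics/side0.png

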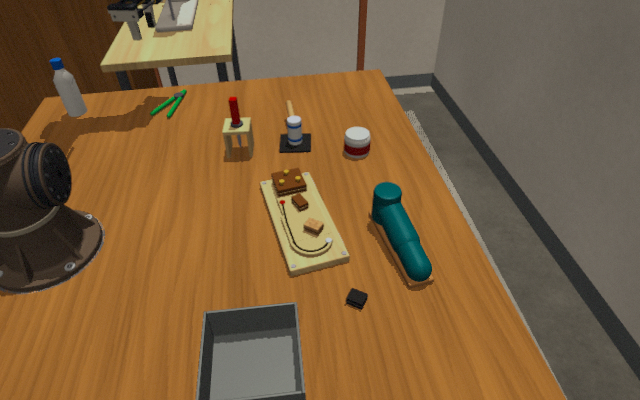

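The top view shows three offcuts: brown at (303,212) and tan at (333,204) on the sole, and black at (393,181) on the bench. The bin is at (441,251), the mallet at (196,208) with its handle along +y, the scribe at (195,266), the last at (345,138) and the tin at (220,149). The side view agrees. I'll hover over the jig for a wrist view.

```bash
cat > h.py <<'E'
import numpy as np, cv2
from station import get_state, cams, arm, nets
def grab(c,name=None):
    f=cams.grab_frame(c)
    if name: cv2.imwrite(f'pics/{name}.png',f['img'][:,:,::-1])
    return f
def und(f,px):
    return cv2.undistortPoints(np.float64(px).reshape(-1,1,2),f['mtx'],np.array(f['D'],float)).reshape(-1,2)
def ray(f,px):
    n=und(f,px); d=np.c_[n,np.ones(len(n))]@f['R']   # R^T d
    return -f['R'].T@f['t'], d
def plane(f,px,z):
    o,d=ray(f,px); return o+d*((z-o[2])/d[:,2])[:,None]
def tri(fs,pxs):
    A=np.zeros((3,3));b=np.zeros(3)
    for f,p in zip(fs,pxs):
        o,d=ray(f,[p]); d=d[0]/np.linalg.norm(d[0]); M=np.eye(3)-np.outer(d,d); A+=M;b+=M@o
    x=np.linalg.solve(A,b)
    return x
def proj(f,X):
    return cv2.projectPoints(np.float64(X).reshape(-1,1,3),cv2.Rodrigues(f['R'])[0],f['t'],f['mtx'],np.array(f['D'],float))[0].reshape(-1,2)
def st():
    s=get_state(); print('t',round(s['t'],2),'p',np.round(s['eef_pos']*1000,1),'rpy',np.round(s['ee_rot'],3),'w',round(s['width']*1000,1),'F',np.round(s['force'],1),'q',np.round(s['q'],2)); return s
E
python3 -m creep '{"translation":[[22,-43,10],[24,-43,10],[24,-43,10],[24,-43,10],[24,-43,0],[24,-43,0],[24,-43,0],[24,-43,0]],"spin":[0.06,0.06,0.06,0.06,0.06,0.06,0.06,0.06],"gripper":[1,1,1,1,1,1,1,1]}' 20
python3 -m creep '{"translation":[[22,-43,10],[24,-43,10],[24,-43,10],[24,-43,10],[24,-43,10],[24,-43,0],[24,-43,0],[0,0,0]],"spin":[0,0,0,0,0,0,0,0],"gripper":[1,1,1,1,1,1,1,1]}'
python3 - <<'E'
from h import *
st(); f=grab('wrist','w1'); print(-f['R'].T@f['t'], f['R'],f['D'])
E
```

```text
t: 2.8
eef_pos: [0.3662, 0.3064, 0.2669]
ee_rot: [-3.141, -0.001, 0.219]
force: [0.6, 1.0, 0.2]
width: 0.0875
gripper_force: 0.0
t: 3.6
eef_pos: [0.5327, 0.0035, 0.3157]
ee_rot: [3.141, 0.001, 0.211]
force: [-0.2, 0.5, -0.3]
width: 0.0874
gripper_force: 0.0
t 3.6 p [532.7   3.5 315.7] rpy [3.141e+00 1.000e-03 2.110e-01] w 87.4 F [-0.2  0.5 -0.3] q [ 0.38  0.08 -0.15  0.   -1.34  1.41]
[0.60947464 0.0201119  0.47369665] [[ 2.08341283e-01 -9.78056175e-01  1.68955374e-04]
 [-9.34663816e-01 -1.99047142e-01  2.94590878e-01]
 [-2.88092798e-01 -6.15333581e-02 -9.55623454e-01]] [-0.02983762  0.          0.          0.          0.        ]
```

View pics/w1.png

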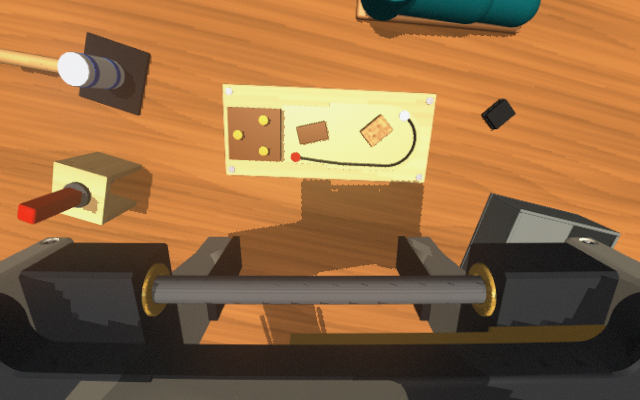

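Wrist view: red dot (295,157), white dot (404,116), pegs (238,135), (264,120), (264,151). Brown offcut (312,132), cork offcut (376,130) and black offcut (498,114). Next I'll fit the jig pose and the offcuts from a second wrist position.

```bash

python3 -m creep '{"translation":[[0,-15,-20],[0,-15,-20],[0,-15,-20],[0,-15,0],[0,-15,0],[0,-15,0],[0,0,0],[0,0,0]],"spin":[0,0,0,0,0,0,0,0],"gripper":[1,1,1,1,1,1,1,1]}'
cat >> h.py <<'E'
from scipy.optimize import least_squares
def blobs(f,kind,roi,amin=6):
    x0,y0,x1,y1=roi; im=f['img'][y0:y1,x0:x1]; h=cv2.cvtColor(im,cv2.COLOR_RGB2HSV).astype(int); H,S,V=h[...,0],h[...,1],h[...,2]
    m={'red':((H<6)|(H>174))&(S>170)&(V>120),'yel':(H>20)&(H<33)&(S>160)&(V>130),'white':(S<30)&(V>200),'tanbd':(H>18)&(H<33)&(S<130)&(V>150)}[kind]
    n,l,s,c=cv2.connectedComponentsWithStats(m.astype(np.uint8))
    return sorted([(int(s[i,4]),*(c[i]+[x0,y0]).round(1)) for i in range(1,n) if s[i,4]>=amin],reverse=True)
JP={'red':(-31,45,30),'white':(32.9,-104,30)}
def jig2w(p,P):
    P=np.atleast_2d(P)/1000.; c,s=np.cos(p[2]),np.sin(p[2]); return np.c_[p[0]+c*P[:,0]-s*P[:,1],p[1]+s*P[:,0]+c*P[:,1],P[:,2]]
E
python3 - <<'E'
from h import *
import pickle
st(); f=grab('wrist','w2'); g=grab('top');sd=grab('side')
# predicted location of jig in each view
p0=(0.57,-0.003,0.2)
for n,F in [('w2',f),('top',g),('side',sd)]:
    c=proj(F,jig2w(p0,[(-65,-150,20),(65,-150,20),(65,150,20),(-65,150,20)])); x0,y0=np.maximum(c.min(0)-15,0).astype(int);x1,y1=(c.max(0)+15).astype(int)
    print(n,(x0,y0,x1,y1))
    for k in ['red','yel','white']: print(k,blobs(F,k,(x0,y0,x1,y1))[:5])
# rectified picture, plane z=0.048
xs=np.arange(0.70,0.47,-0.0005); ys=np.arange(0.12,-0.27,-0.0005)
Y,X=np.meshgrid(ys,xs); P=np.c_[X.ravel(),Y.ravel(),np.full(X.size,0.048)]
uv=proj(f,P).astype(np.float32).reshape(*X.shape,2)
im=cv2.remap(f['img'],uv[...,0],uv[...,1],cv2.INTER_LINEAR); cv2.imwrite('pics/rect.png',im[:,:,::-1])
print(im.shape)
E
```

```text
t: 4.45
eef_pos: [0.5315, -0.0822, 0.2571]
ee_rot: [3.142, -0.001, 0.215]
force: [-0.7, -0.4, 0.5]
width: 0.0876
gripper_force: 0.0
t 4.45 p [531.5 -82.2 257.1] rpy [ 3.142e+00 -1.000e-03  2.150e-01] w 87.6 F [-0.7 -0.4  0.5] q [ 0.21  0.11 -0.24  0.   -1.21  1.57]
w2 (np.int64(121), np.int64(52), np.int64(402), np.int64(191))
red [(58, np.float64(224.1), np.float64(149.3))]
yel [(93, np.float64(150.0), np.float64(122.0)), (84, np.float64(180.7), np.float64(141.4)), (61, np.float64(177.1), np.float64(106.0))]
white [(120, np.float64(348.3), np.float64(101.0)), (49, np.float64(379.0), np.float64(83.4)), (46, np.float64(144.9), np.float64(72.6)), (37, np.float64(370.2), np.float64(173.4)), (25, np.float64(153.9), np.float64(163.3))]
top (np.int64(238), np.int64(162), np.int64(383), np.int64(261))
red []
yel [(11, np.float64(277.9), np.float64(211.3))]
white []
side (np.int64(242), np.int64(155), np.int64(366), np.int64(285))
red [(12, np.float64(281.9), np.float64(201.8))]
yel [(16, np.float64(297.2), np.float64(177.3)), (16, np.float64(281.2), np.float64(180.7)), (9, np.float64(285.8), np.float64(171.4))]
white [(13, np.float64(328.4), np.float64(239.4))]
(460, 780, 3)
```

View pics/rect.png

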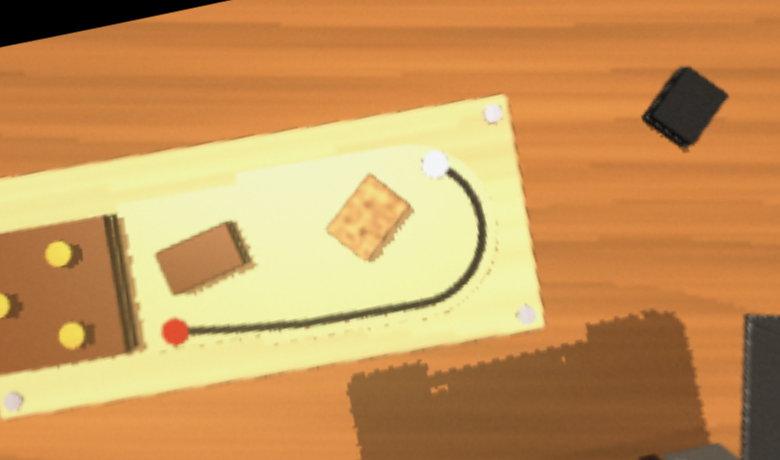

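The rectified view (0.5 mm/px, plane z=48 mm) shows the brown offcut centred at (201,259), the cork at (370,218) and the black one near (685,107), plus the seam and both dots. Now the jig fit and grasp targets.

```bash
python3 - <<'E'
from h import *
f=grab('wrist');sd=grab('side');g=grab('top')
obs=[(f,'red',(224.1,149.3)),(f,'white',(348.3,101.0)),(f,'p0',(150,122)),(f,'p1',(180.7,141.4)),(f,'p2',(177.1,106)),
(sd,'red',(281.9,201.8)),(sd,'white',(328.4,239.4)),(sd,'p1',(281.2,180.7)),(sd,'p2',(297.2,177.3)),(sd,'p0',(285.8,171.4))]
def res(v,obs=obs,w=1):
    p=v[:3]; D=dict(JP); D.update(p0=(0,120,v[3]),p1=(-20,86,v[4]),p2=(20,86,v[5])); r=[]
    for F,k,px in obs:
        r+=list(proj(F,jig2w(p,D[k]))[0]-px)
    return np.array(r)
for nm,o in [('both',obs),('wrist',obs[:5]),('side',obs[5:])]:
    r=least_squares(lambda v:np.r_[res(v,o),(v[3:]-60)*.3],[.57,0,.2,60,60,60]); print(nm,np.round(r.x,4),np.round(res(r.x,o),1))
print('red',tri([f,sd],[(224.1,149.3),(281.9,201.8)]),'white',tri([f,sd],[(348.3,101),(328.4,239.4)]))
C=-f['R'].T@f['t']
def rp(u,v,z,zr=.048):
    X=np.array([.70-.0005*v,.12-.0005*u,zr]); return C+(X-C)*(z-C[2])/(zr-C[2])
b=[rp(*q,.018) for q in [(690,67),(727,97),(687,142),(650,112)]]; print('black',np.round(np.mean(b,0),4),[np.round((b[i+1]-b[i])*1000) for i in range(3)])
print('brown',rp(200.5,259.5,.048),'cork',rp(370,218,.05))
for c in ['side','top','wrist']:
  print(c,[(np.round(d['centre'],3),round(d['confidence'],2)) for l in ['offcut0'] for d in nets.search_frame(c,l)])
E
```

```text
both [ 5.68600e-01 -1.30000e-03  1.70100e-01  5.75818e+01  5.89504e+01
  5.98242e+01] [ 0.3 -0.3  0.  -0.3  0.1  0.2  0.1  0.   0.6 -1.  -0.7 -0.4 -0.8 -0.
 -0.7 -0.4 -0.4 -0.8 -0.7 -0.7]
wrist [ 5.68200e-01 -1.30000e-03  1.68800e-01  5.83227e+01  5.93381e+01
  6.08264e+01] [ 0.2 -0.  -0.   0.1 -0.3  0.5 -0.1  0.3  0.2 -0.8]
side [ 5.70100e-01 -3.10000e-03  1.73900e-01  5.82082e+01  5.96083e+01
  5.93920e+01] [-0.   0.1  0.2  0.5 -0.1 -0.1  0.1 -0.2 -0.2 -0.5]
red [0.53084247 0.0381317  0.02875254] white [ 0.61926166 -0.09837446  0.02990294]
black [ 0.651  -0.2373  0.018 ] [array([-16., -20.,   0.]), array([-24.,  22.,   0.]), array([16., 20.,  0.])]
brown [0.57025 0.01975 0.048  ] cork [ 0.59109144 -0.0649989   0.05      ]
side [(array([ 0.65 , -0.24 ,  0.019]), 0.75), (array([ 0.59 , -0.069,  0.052]), 0.68), (array([0.571, 0.015, 0.046]), 0.45)]
top [(array([ 0.649, -0.235,  0.014]), 0.43), (array([0.601, 0.016, 0.02 ]), 0.16)]
wrist [(array([ 0.651, -0.238,  0.019]), 0.85), (array([0.574, 0.023, 0.054]), 0.73), (array([ 0.594, -0.062,  0.048]), 0.73), (array([ 0.577, -0.004,  0.026]), 0.48)]
```

```bash

python3 -m creep '{"translation":[[5,13,0],[5,13,0],[5,13,0],[5,13,-20],[5,13,-20],[5,13,-20],[5,12,-20],[4,12,-20]],"spin":[-0.149,-0.149,-0.149,-0.149,-0.149,-0.149,-0.149,-0.149],"gripper":[0.55,0.55,0.55,0.55,0.55,0.55,0.55,0.55]}' 15
python3 -m creep '{"translation":[[0,0,-20],[0,0,-17],[0,0,0],[0,0,0]],"spin":[-0.148,0,0,0],"gripper":[0.55,0.55,0.55,0.55]}'
python3 - <<'E'
from h import *
st()
f=grab('wrist','w3')
print([(np.round(d['centre'],3),round(d['confidence'],2)) for d in nets.search_frame('wrist','offcut0')])
E
```

```text
t: 5.7
eef_pos: [0.5704, 0.0208, 0.1554]
ee_rot: [-3.141, -0.0, -0.982]
force: [0.4, 0.4, 0.3]
width: 0.0481
gripper_force: 0.0
t: 6.1
eef_pos: [0.5704, 0.0201, 0.1194]
ee_rot: [3.141, -0.0, -1.123]
force: [0.7, -0.1, -0.3]
width: 0.0481
gripper_force: 0.0
t 6.1 p [570.4  20.1 119.4] rpy [ 3.141 -0.    -1.123] w 48.1 F [ 0.7 -0.1 -0.3] q [ 0.38  0.28 -0.36  0.   -0.92  0.07]
[(array([0.572, 0.022, 0.049]), 0.87), (array([ 0.597, -0.065,  0.051]), 0.58)]
```

View pics/w3.png

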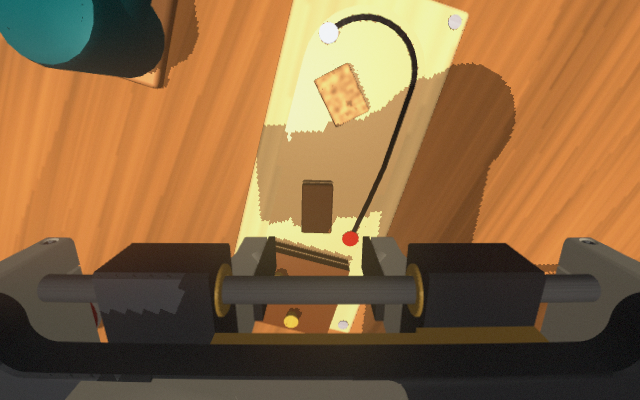

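```bash

python3 -m creep '{"translation":[[0,-1,-25],[0,0,-25],[0,0,-20],[0,0,-10],[0,0,-6],[0,0,0],[0,0,0],[0,0,0]],"spin":[0,0,0,0,0,0,0,0],"gripper":[0.55,0.55,0.55,0.55,0.55,0.55,0,0]}' 15
python3 -m creep '{"translation":[[0,0,0],[0,0,0],[0,0,0],[0,0,20],[0,0,30],[0,0,35],[0,0,20],[0,0,0]],"spin":[0,0,0,0,0,0,0,0],"gripper":[0,0,0,0,0,0,0,0]}' 15
python3 -m creep '{"translation":[[-13,-40,0],[-15,-48,0],[-15,-48,0],[-15,-48,0],[-15,-48,0],[-15,-48,0],[-15,-48,0],[-13,-45,0]],"spin":[0,0,0,0,0,0,0,0],"gripper":[0,0,0,0,0,0,0,0]}' 15
python3 - <<'E'
from h import *
st(); g=grab('top'); s=grab('side')
print([(np.round(d['centre'],3),round(d['confidence'],2)) for c in ['top','side'] for d in nets.pinpoint(c,'bin')])
E
```

```text
t: 7.0
eef_pos: [0.5708, 0.0193, 0.0342]
ee_rot: [-3.14, -0.0, -1.124]
force: [0.1, -0.4, 0.2]
width: 0.0376
gripper_force: 0.0
t: 7.8
eef_pos: [0.5721, 0.0196, 0.1417]
ee_rot: [-3.136, -0.001, -1.123]
force: [0.1, 0.4, -0.1]
width: 0.0237
gripper_force: 15.0
t: 8.6
eef_pos: [0.4532, -0.3539, 0.1375]
ee_rot: [3.141, 0.001, -1.124]
force: [1.0, 0.7, -0.6]
width: 0.0237
gripper_force: 15.0
t 8.6 p [ 453.2 -353.9  137.5] rpy [ 3.141e+00  1.000e-03 -1.124e+00] w 23.7 F [ 1.   0.7 -0.6] q [-0.32  0.27 -0.33 -0.   -0.97  0.77]
[(array([ 0.452, -0.358,  0.   ]), 0.92), (array([ 0.452, -0.357,  0.134]), 0.36)]
```

```bash

python3 -m creep '{"translation":[[0,-2,-25],[0,0,-25],[0,0,-20],[0,0,0],[0,0,0],[0,0,0],[0,0,30],[0,0,40]],"spin":[0,0,0,0,0,0,0,0],"gripper":[0,0,0,0.55,0.55,0.55,0.55,0.55]}' 15
python3 -m creep '{"translation":[[10,25,0],[20,44,0],[20,44,0],[20,44,0],[20,44,0],[20,44,0],[20,40,0],[8,6,0]],"spin":[0.06,0.06,0.06,0.06,0.06,0.06,0.06,0],"gripper":[0.6,0.6,0.6,0.6,0.6,0.6,0.6,0.6]}' 15
python3 - <<'E'
from h import *
st(); g=grab('wrist','w4')
print([(np.round(d['centre'],3),round(d['confidence'],2)) for d in nets.search_frame('wrist','offcut1')])
E
```

```text
t: 9.6
eef_pos: [0.454, -0.3536, 0.1385]
ee_rot: [3.14, 0.002, -1.123]
force: [1.4, 0.0, 0.5]
width: 0.0478
gripper_force: 0.0
t: 10.4
eef_pos: [0.5951, -0.059, 0.1399]
ee_rot: [-3.139, -0.002, -0.698]
force: [-0.7, 0.0, -0.5]
width: 0.0525
gripper_force: 0.0
t 10.4 p [595.1 -59.  139.9] rpy [-3.139e+00 -2.000e-03 -6.980e-01] w 52.5 F [-0.7  0.  -0.5] q [ 0.23  0.3  -0.28  0.   -0.98  0.65]
[(array([ 0.596, -0.063,  0.048]), 0.78), (array([ 0.647, -0.235,  0.02 ]), 0.7)]
```

View pics/w4.png

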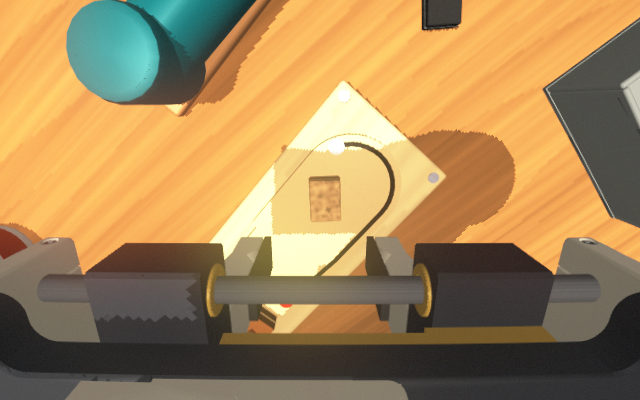

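Cork sits square between the fingers at (325,199), about 4 mm off their centre line. Correct and grasp.

```bash

python3 -m creep '{"translation":[[-3,-5,-25],[0,0,-30],[0,0,-25],[0,0,-15],[0,0,-11],[0,0,0],[0,0,0],[0,0,0]],"spin":[0,0,0,0,0,0,0,0],"gripper":[0.6,0.6,0.6,0.6,0.6,0.6,0,0]}' 15
python3 -m creep '{"translation":[[0,0,0],[0,0,0],[0,0,0],[0,0,20],[0,0,30],[0,0,35],[0,0,20],[0,0,0]],"spin":[0,0,0,0,0,0,0,0],"gripper":[0,0,0,0,0,0,0,0]}' 15
python3 -m creep '{"translation":[[-17,-30,0],[-20,-41,0],[-20,-41,0],[-20,-41,0],[-20,-41,0],[-20,-41,0],[-20,-41,0],[-7,-15,0]],"spin":[0,0,0,0,0,0,0,0],"gripper":[0,0,0,0,0,0,0,0]}' 15
python3 -m creep '{"translation":[[0,0,-25],[0,0,-25],[0,0,-20],[0,0,0],[0,0,0],[0,0,0],[0,0,30],[0,0,40]],"spin":[0,0,0,0,0,0,0,0],"gripper":[0,0,0,0.6,0.6,0.6,0.6,0.6]}' 15
python3 - <<'E'
from h import *
st(); g=grab('top'); 
print([(np.round(d['centre'],3),round(d['confidence'],2)) for d in nets.search_frame('top','offcut1')])
g=grab('side'); 
print([(np.round(d['centre'],3),round(d['confidence'],2)) for d in nets.search_frame('side','offcut1')])
E
```

```text
t: 11.3
eef_pos: [0.5903, -0.0684, 0.0333]
ee_rot: [-3.14, -0.001, -0.704]
force: [-0.1, -0.4, 0.9]
width: 0.0417
gripper_force: 0.0
t: 12.1
eef_pos: [0.5916, -0.068, 0.1408]
ee_rot: [-3.137, -0.004, -0.703]
force: [-0.4, -0.8, 0.4]
width: 0.0258
gripper_force: 15.0
t: 12.9
eef_pos: [0.4432, -0.3616, 0.1363]
ee_rot: [3.141, 0.002, -0.706]
force: [-0.5, -0.2, 0.1]
width: 0.0259
gripper_force: 15.0
t: 13.7
eef_pos: [0.4449, -0.3587, 0.1374]
ee_rot: [3.141, 0.003, -0.704]
force: [1.5, 0.2, 0.5]
width: 0.0518
gripper_force: 0.0
t 13.7 p [ 444.9 -358.7  137.4] rpy [ 3.141e+00  3.000e-03 -7.040e-01] w 51.8 F [1.5 0.2 0.5] q [-0.34  0.27 -0.34 -0.   -0.97  1.2 ]
[]
[(array([ 0.436, -0.358,  0.042]), 0.87), (array([ 0.652, -0.241,  0.018]), 0.73), (array([ 0.456, -0.369,  0.024]), 0.46), (array([0.75 , 0.228, 0.052]), 0.17)]
```

```bash

python3 -m creep '{"translation":[[20,12,0],[26,15,0],[26,15,0],[26,15,0],[26,15,0],[26,15,0],[26,15,0],[26,15,0]],"spin":[-0.139,-0.139,-0.139,-0.139,-0.139,-0.139,-0.139,-0.139],"gripper":[0.65,0.65,0.65,0.65,0.65,0.65,0.65,0.65]}' 15
python3 -m creep '{"translation":[[3,3,0],[0,0,0],[0,0,0],[0,0,0],[0,0,0]],"spin":[-0.139,-0.139,-0.139,0,0],"gripper":[0.65,0.65,0.65,0.65,0.65]}' 15
python3 - <<'E'
from h import *
st(); g=grab('wrist','w5')
print([(np.round(d['centre'],3),round(d['confidence'],2)) for d in nets.search_frame('wrist','offcut3')])
E
```

```text
t: 14.7
eef_pos: [0.6483, -0.2413, 0.1366]
ee_rot: [3.141, 0.0, -1.821]
force: [-0.4, -1.3, 0.1]
width: 0.0569
gripper_force: 0.0
t: 15.2
eef_pos: [0.6504, -0.2391, 0.1368]
ee_rot: [3.141, -0.0, -2.229]
force: [-0.1, -0.6, -0.3]
width: 0.0569
gripper_force: 0.0
t 15.2 p [ 650.4 -239.1  136.8] rpy [ 3.141 -0.    -2.229] w 56.9 F [-0.1 -0.6 -0.3] q [-0.07  0.45 -0.06 -0.   -1.06 -0.59]
[(array([ 0.651, -0.242,  0.017]), 0.81), (array([ 0.554, -0.134,  0.02 ]), 0.51)]
```

View pics/w5.png

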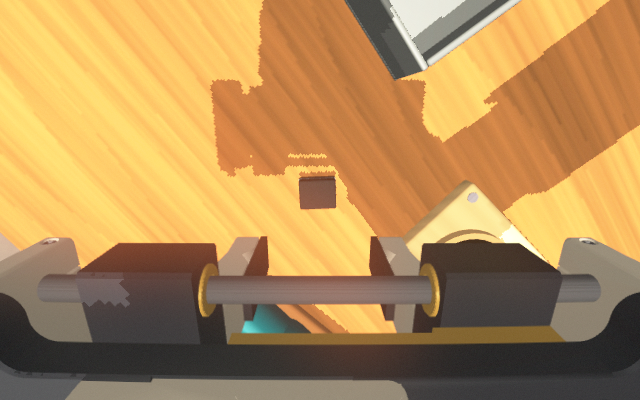

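Black block centred between the fingers at (318,193), with the last well clear.

```bash

python3 -m creep '{"translation":[[0,0,-30],[0,0,-35],[0,0,-30],[0,0,-20],[0,0,-11],[0,0,-4],[0,0,0],[0,0,0]],"spin":[0,0,0,0,0,0,0,0],"gripper":[0.65,0.65,0.65,0.65,0.65,0.65,0.65,0]}' 15
python3 -m creep '{"translation":[[0,0,0],[0,0,0],[0,0,0],[0,0,20],[0,0,35],[0,0,40],[0,0,35],[0,0,0]],"spin":[0,0,0,0,0,0,0,0],"gripper":[0,0,0,0,0,0,0,0]}' 15
python3 -m creep '{"translation":[[-20,-10,0],[-26,-16,0],[-26,-16,0],[-26,-16,0],[-26,-16,0],[-26,-16,0],[-26,-16,0],[-21,-10,0]],"spin":[0,0,0,0,0,0,0,0],"gripper":[0,0,0,0,0,0,0,0]}' 15
python3 -m creep '{"translation":[[0,0,-25],[0,0,-20],[0,0,-10],[0,0,0],[0,0,0],[0,0,0],[0,0,30],[0,0,40]],"spin":[0,0,0,0,0,0,0,0],"gripper":[0,0,0,0.65,0.65,0.65,0.65,0.65]}' 15
python3 -m creep '{"translation":[[0,50,20],[0,50,20],[10,50,10],[0,0,0]],"spin":[0.1,0.1,0.1,0.1],"gripper":[1,1,1,1]}' 15
python3 - <<'E'
from h import *
st(); g=grab('top','t1');s=grab('side','s1')
cv2.imwrite('pics/c1.png',np.hstack([g['img'][120:320,150:490],cv2.resize(s['img'],None,fx=.7,fy=.7)[80:280]])[:,:,::-1])
for c in ['top','side']: print([(np.round(d['centre'],3),round(d['confidence'],2)) for d in nets.search_frame(c,'offcut1')])
E
```

```text
t: 16.1
eef_pos: [0.6516, -0.2394, 0.0085]
ee_rot: [-3.14, 0.001, -2.232]
force: [-0.0, -0.5, 0.9]
width: 0.0529
gripper_force: 0.0
t: 16.9
eef_pos: [0.6539, -0.2401, 0.144]
ee_rot: [-3.133, 0.004, -2.232]
force: [0.9, 0.4, -0.4]
width: 0.0337
gripper_force: 14.9
t: 17.7
eef_pos: [0.4521, -0.3559, 0.1371]
ee_rot: [3.141, 0.0, -2.233]
force: [-0.3, -0.1, -0.5]
width: 0.0335
gripper_force: 14.9
t: 18.5
eef_pos: [0.4528, -0.3547, 0.152]
ee_rot: [3.138, -0.001, -2.233]
force: [2.2, -0.8, 0.6]
width: 0.0567
gripper_force: 0.0
t: 18.9
eef_pos: [0.4655, -0.2103, 0.2024]
ee_rot: [-3.135, 0.001, -1.824]
force: [0.2, -0.4, -0.4]
width: 0.0831
gripper_force: 0.0
t 18.9 p [ 465.5 -210.3  202.4] rpy [-3.135e+00  1.000e-03 -1.824e+00] w 83.1 F [ 0.2 -0.4 -0.4] q [-0.04  0.1  -0.38 -0.   -1.08 -0.21]
[(array([ 0.573, -0.009,  0.029]), 0.4)]
[(array([ 0.457, -0.369,  0.017]), 0.72), (array([ 0.434, -0.362,  0.045]), 0.65), (array([ 0.454, -0.354,  0.06 ]), 0.64)]
```

View pics/s1.png

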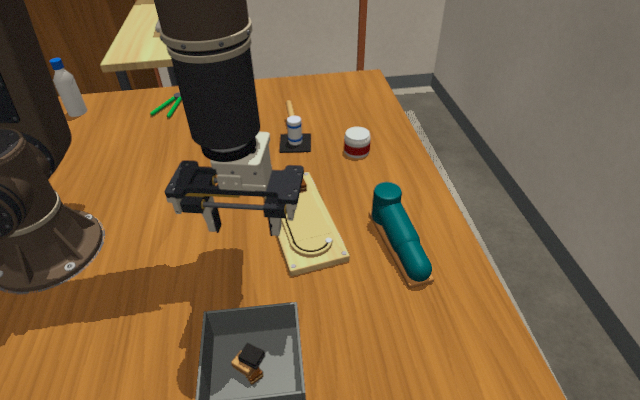

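All three offcuts are in the bin at (247,362); none remain on the sole or the bench. Now the mallet.

```bash

python3 -m creep '{"translation":[[10,35,10],[15,48,10],[15,48,10],[15,48,10],[15,48,10],[15,48,10],[15,48,10],[15,48,8]],"spin":[0.03,0.03,0.03,0.03,0.03,0.03,0.03,0.04],"gripper":[1,1,1,1,1,1,1,1]}' 40
python3 -m creep '{"translation":[[10,35,0],[0,0,0],[0,0,0]],"spin":[0,0,0],"gripper":[1,1,1]}' 40
python3 - <<'E'
from h import *
s=st(); f=grab('wrist')
m=[d['centre'] for d in nets.pinpoint('wrist','mallet')][:1]; print('mallet',np.round(m,4))
for l in ['mallet','pad','tin','scribe','stand']: print(l,[(np.round(d['centre'],3),round(d['confidence'],2)) for d in nets.pinpoint('wrist',l)[:2]])
x=np.arange(.68,.50,-.0005);y=np.arange(.50,.22,-.0005);Y,X=np.meshgrid(y,x)
out=[]
for z in (.006,.051,.081):
    uv=proj(f,np.c_[X.ravel(),Y.ravel(),np.full(X.size,z)]).astype(np.float32).reshape(*X.shape,2)
    out.append(cv2.resize(cv2.remap(f['img'],uv[...,0],uv[...,1],1),None,fx=.5,fy=.5))
cv2.imwrite('pics/mal.png',np.vstack(out)[:,:,::-1]); print(out[0].shape)
cv2.imwrite('pics/w6.png',f['img'][:,:,::-1])
E
```

```text
t: 19.9
eef_pos: [0.5767, 0.1494, 0.2757]
ee_rot: [-3.142, -0.0, -1.586]
force: [0.6, 0.0, 0.2]
width: 0.0875
gripper_force: 0.0
t: 20.2
eef_pos: [0.5861, 0.1832, 0.2741]
ee_rot: [3.14, -0.001, -1.585]
force: [-0.4, -0.9, -0.5]
width: 0.088
gripper_force: 0.0
t 20.2 p [586.1 183.2 274.1] rpy [ 3.140e+00 -1.000e-03 -1.585e+00] w 88.0 F [-0.4 -0.9 -0.5] q [ 0.62  0.23 -0.05 -0.   -1.28 -0.64]
mallet [[0.5903 0.3144 0.0063]]
mallet [(array([0.59 , 0.314, 0.006]), 0.63), (array([ 0.591,  0.315, -0.003]), 0.58)]
pad [(array([ 0.595,  0.312, -0.001]), 0.81)]
tin [(array([0.753, 0.248, 0.   ]), 0.77), (array([0.539, 0.08 , 0.061]), 0.25)]
scribe [(array([0.54 , 0.08 , 0.062]), 0.48)]
stand [(array([ 0.434,  0.306, -0.001]), 0.64)]
(180, 280, 3)
```

View pics/w6.png

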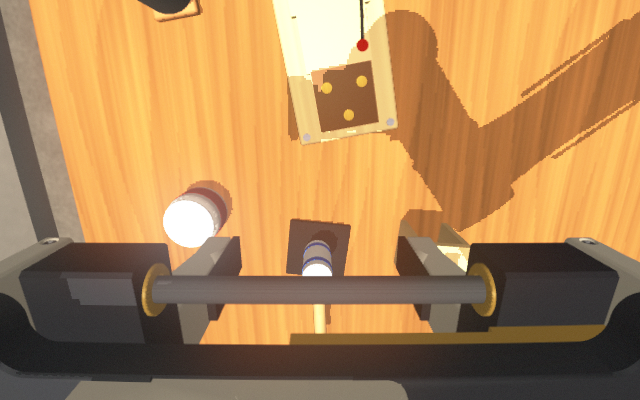

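Mallet head top is at (317,270), with the handle running straight down in the image to (320,330); the pad is slightly rotated. I'll compute the handle direction from the top view.

```bash
python3 - <<'E'
from h import *
g=grab('top'); im=g['img']
c=proj(g,[[.59,.40,.051]])[0]; print(c)
r=im[int(c[1])-8:int(c[1])+9,135:200].astype(int)
h=cv2.cvtColor(r.astype(np.uint8),cv2.COLOR_RGB2HSV)
# per column: rows where brighter than wood background
pts=[]
for j in range(8,46,3):
    col=r[:,j].sum(1)*1.0-np.median(r[:,j].sum(1)); w=np.clip(col-80,0,None)
    if w.sum()>0: pts.append((135+j,int(c[1])-8+(w*np.arange(len(w))).sum()/w.sum()))
P=plane(g,pts,.051); print(np.round(P[:,:2]*1000,1)); print(np.polyfit(P[:,1],P[:,0],1))
s=grab('side')
def top_ctr(f):
    q=proj(f,[[.59,.314,.081]])[0].astype(int); y0,x0=q[1]-14,q[0]-14; a=f['img'][y0:y0+28,x0:x0+28]; hh=cv2.cvtColor(a,cv2.COLOR_RGB2HSV)
    m=(hh[...,1]<40)&(hh[...,2]>150); n,l,st_,cc=cv2.connectedComponentsWithStats(m.astype(np.uint8)); i=1+np.argmax(st_[1:,4]) ; return cc[i]+[x0,y0],st_[i]
for f in (g,s): a,b=top_ctr(f); print(a,b[2:],plane(f,[a],.081))
E
```

```text
[165.90183398 208.3858545 ]
[[575.  371.2]]
[0.77444781 0.28750735]<stdin>:11: RankWarning: Polyfit may be poorly conditioned
Traceback (most recent call last):
ValueError: attempt to get argmax of an empty sequence
```

```bash
python3 - <<'E'
from h import *
g=grab('top'); g['img']=cv2.imread('pics/top0.png')[:,:,::-1]; im=g['img']
hsv=cv2.cvtColor(np.ascontiguousarray(im),cv2.COLOR_RGB2HSV)
print(hsv[205:217,160].tolist())
h=hsv[200:222,142:184].astype(int); m=(h[...,2]>175)&(h[...,1]<160)
ys,xs=np.nonzero(m); print(len(xs)); 
P=plane(g,np.c_[xs+142,ys+200],.055); print(P.mean(0),np.polyfit(P[:,1],P[:,0],1), P.min(0),P.max(0))
h=hsv[198:220,184:206].astype(int); m=(h[...,2]>150)&(h[...,1]<60);ys,xs=np.nonzero(m); print(len(xs),plane(g,[(xs.mean()+184,ys.mean()+198)],.081))
f=grab('wrist'); x0,y0=290,235
h=cv2.cvtColor(np.ascontiguousarray(f['img'][y0:278,x0:345]),cv2.COLOR_RGB2HSV).astype(int); m=(h[...,2]>230)&(h[...,1]<25);ys,xs=np.nonzero(m); print(len(xs),xs.min()+x0,xs.max()+x0,ys.min()+y0,ys.max()+y0,plane(f,[((xs.min()+xs.max())/2+x0,270)],.081))
print(plane(f,[(319,320),(320,335)],.06))
E
```

```text
[[14, 175, 153], [15, 161, 150], [16, 143, 160], [19, 133, 177], [21, 120, 179], [20, 125, 180], [17, 140, 164], [16, 140, 133], [15, 150, 97], [14, 163, 86], [14, 171, 88], [14, 171, 109]]
103
[0.58879141 0.4012686  0.055     ] [-0.02027548  0.59692732] [0.58497344 0.34976829 0.055     ] [0.59314449 0.46209908 0.055     ]
150 [[0.58941242 0.31595716 0.081     ]]
303 302 331 263 275 [[0.58881263 0.3074603  0.081     ]]
[[0.58678841 0.40086456 0.06      ]
 [0.58566385 0.42725971 0.06      ]]
```

```bash

python3 -m creep '{"translation":[[3,20,-25],[0,30,-30],[0,35,-30],[0,30,-30],[0,16,-30],[0,0,-30],[0,0,-25],[0,0,0]],"spin":[0.04,0,0,0,0,0,0,0],"gripper":[1,1,1,1,1,1,1,1]}' 60
python3 - <<'E'
from h import *
s=st()
E
python3 -m creep '{"translation":[[0,0,-20],[0,0,-12],[0,0,0],[0,0,0],[0,0,0],[0,0,0],[0,0,0],[0,0,0]],"spin":[0,0,0,0,0,0,0,0],"gripper":[0.9,0.8,0.7,0,0,0,0,0]}' 60
python3 -m creep '{"translation":[[0,0,0],[0,0,0],[0,0,0]],"spin":[0,0,0],"gripper":[0,0,0]}' 60
```

```text
t: 21.55
eef_pos: [0.5866, 0.3133, 0.0713]
ee_rot: [3.136, -0.004, -1.543]
force: [-1.6, -0.5, 0.4]
width: 0.0874
gripper_force: 0.0
t 21.55 p [586.6 313.3  71.3] rpy [ 3.136 -0.004 -1.543] w 87.4 F [-1.6 -0.5  0.4] q [ 0.78  0.47 -0.19 -0.   -0.92 -0.75]
t: 22.35
eef_pos: [0.5894, 0.315, 0.0443]
ee_rot: [-3.14, 0.001, -1.543]
force: [0.6, -0.2, 4.2]
width: 0.0395
gripper_force: 60.0
t: 22.65
eef_pos: [0.5894, 0.315, 0.0443]
ee_rot: [-3.14, 0.001, -1.542]
force: [0.1, -0.1, 6.5]
width: 0.039
gripper_force: 60.0
```

```bash

python3 -m creep '{"translation":[[0,0,10],[0,0,20],[0,0,20],[0,0,20],[0,0,20],[0,0,0]],"spin":[0,0,0,0,0,0],"gripper":[0,0,0,0,0,0]}' 60
python3 -m creep '{"translation":[[-5,-20,0],[-6,-30,0],[-6,-30,0],[-6,-30,0],[-6,-30,0],[-6,-30,0],[-6,-28,0],[0,0,0]],"spin":[0,0,0,0,0,0,0,0],"gripper":[0,0,0,0,0,0,0,0]}' 60
python3 - <<'E'
from h import *
s=st(); f=grab('side'); x=f['img'][60:240,200:400]; cv2.imwrite('pics/s2.png',cv2.resize(x,None,fx=3,fy=3,interpolation=cv2.INTER_CUBIC)[:,:,::-1])
E
```

```text
t: 23.25
eef_pos: [0.5898, 0.3155, 0.1362]
ee_rot: [-3.138, 0.002, -1.543]
force: [0.3, 0.0, -2.9]
width: 0.0391
gripper_force: 60.0
t: 24.05
eef_pos: [0.5454, 0.1134, 0.1319]
ee_rot: [3.138, -0.001, -1.546]
force: [0.0, -0.1, -3.1]
width: 0.0393
gripper_force: 60.0
t 24.05 p [545.4 113.4 131.9] rpy [ 3.138e+00 -1.000e-03 -1.546e+00] w 39.3 F [ 0.  -0.1 -3.1] q [ 0.56  0.25 -0.38 -0.   -0.95 -0.53]
```

View pics/s2.png

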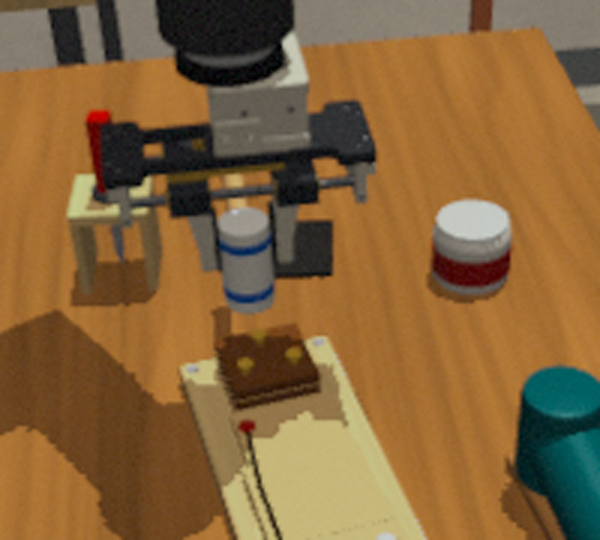

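```bash

python3 -m creep '{"translation":[[3,3,0],[0,0,-15],[0,0,-12],[0,0,0],[0,0,-16],[0,0,0],[0,0,0]],"spin":[0,0,0,0,0,0,0],"gripper":[0,0,0,0,0,0,0]}' 60
python3 -m creep '{"translation":[[0,0,-1],[0,0,0]],"spin":[0,0],"gripper":[0,0]}' 60
python3 -m creep '{"translation":[[0,0,-1],[0,0,0]],"spin":[0,0],"gripper":[0,0]}' 60
```

```text
t: 24.8
eef_pos: [0.5507, 0.1199, 0.0904]
ee_rot: [3.141, -0.001, -1.542]
force: [-0.4, -0.2, -3.6]
width: 0.0395
gripper_force: 60.0
t: 25.0
eef_pos: [0.5509, 0.1198, 0.0897]
ee_rot: [-3.141, 0.0, -1.543]
force: [0.4, 0.1, -4.0]
width: 0.0392
gripper_force: 60.0
t: 25.2
eef_pos: [0.551, 0.1198, 0.0887]
ee_rot: [-3.141, 0.0, -1.543]
force: [0.5, -0.6, -1.5]
width: 0.0392
gripper_force: 60.0
```

```bash

for i in 1; do :; done
python3 -m creep '{"translation":[[0,0,-1],[0,0,-0.5]],"spin":[0,0],"gripper":[0,0]}' 60
python3 -m creep '{"translation":[[0,0,-1],[0,0,0]],"spin":[0,0],"gripper":[0,0]}' 60
python3 - <<'E'
from h import *
s=st(); f=grab('side'); x=f['img'][120:220,240:340]; cv2.imwrite('pics/s3.png',cv2.resize(x,None,fx=5,fy=5,interpolation=cv2.INTER_CUBIC)[:,:,::-1])
E
```

```text
t: 25.4
eef_pos: [0.5511, 0.1198, 0.0884]
ee_rot: [-3.141, 0.0, -1.542]
force: [-5.9, -0.1, 14.7]
width: 0.0389
gripper_force: 60.0
t: 25.6
eef_pos: [0.5512, 0.1199, 0.0884]
ee_rot: [-3.14, 0.0, -1.542]
force: [-7.4, 1.1, 17.9]
width: 0.039
gripper_force: 60.0
t 25.6 p [551.2 119.9  88.4] rpy [-3.14   0.    -1.542] w 39.0 F [-7.4  1.1 17.9] q [ 0.56  0.31 -0.41  0.   -0.85 -0.53]
```

View pics/s3.png

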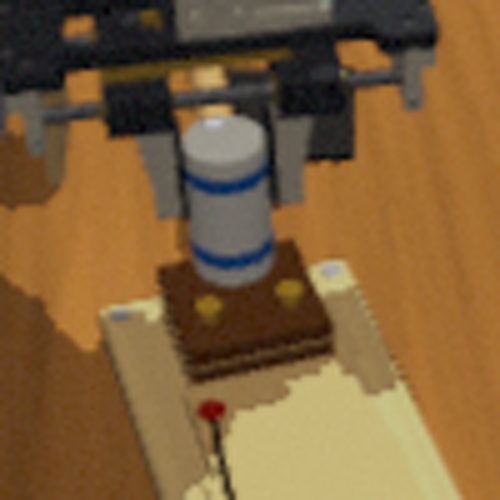

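Mallet face is down on peg 0, resisted at the predicted flush height; pegs 1 and 2 are still up at (208,308) and (289,290). Next peg.

```bash

python3 -m creep '{"translation":[[0,0,15],[0,0,15],[-9,-20,0],[-8,-20,0],[0,0,0],[0,0,0]],"spin":[0,0,0,0,0,0],"gripper":[0,0,0,0,0,0]}' 60
python3 -m creep '{"translation":[[0,0,-10],[0,0,-16],[0,0,0],[0,0,0]],"spin":[0,0,0,0],"gripper":[0,0,0,0]}' 60
python3 -m creep '{"translation":[[0,0,-1],[0,0,-1],[0,0,0]],"spin":[0,0,0],"gripper":[0,0,0]}' 60
```

```text
t: 26.25
eef_pos: [0.533, 0.0783, 0.1155]
ee_rot: [3.141, -0.0, -1.544]
force: [0.5, -0.0, -3.7]
width: 0.0388
gripper_force: 60.0
t: 26.65
eef_pos: [0.5333, 0.0796, 0.0889]
ee_rot: [3.14, -0.001, -1.543]
force: [-1.0, -1.0, -3.3]
width: 0.0391
gripper_force: 60.0
t: 26.95
eef_pos: [0.5336, 0.0798, 0.0881]
ee_rot: [3.141, -0.0, -1.543]
force: [-2.7, 0.2, 3.0]
width: 0.0394
gripper_force: 60.0
```

```bash

python3 -m creep '{"translation":[[0,0,-1],[0,0,-0.5],[0,0,0]],"spin":[0,0,0],"gripper":[0,0,0]}' 60
python3 -m creep '{"translation":[[0,0,15],[0,0,15],[20,3,0],[20,4,0],[0,0,0],[0,0,0]],"spin":[0,0,0,0,0,0],"gripper":[0,0,0,0,0,0]}' 60
python3 -m creep '{"translation":[[0,0,-10],[0,0,-16],[0,0,0],[0,0,0]],"spin":[0,0,0,0],"gripper":[0,0,0,0]}' 60
python3 -m creep '{"translation":[[0,0,-1],[0,0,-1],[0,0,-1],[0,0,0]],"spin":[0,0,0,0],"gripper":[0,0,0,0]}' 60
```

```text
t: 27.25
eef_pos: [0.5338, 0.0797, 0.088]
ee_rot: [-3.141, -0.0, -1.542]
force: [-8.0, 0.3, 14.3]
width: 0.0392
gripper_force: 60.0
t: 27.85
eef_pos: [0.5735, 0.0866, 0.1156]
ee_rot: [3.141, -0.0, -1.543]
force: [0.5, 0.1, -3.1]
width: 0.0389
gripper_force: 60.0
t: 28.25
eef_pos: [0.5729, 0.0864, 0.0899]
ee_rot: [3.14, -0.001, -1.543]
force: [-0.5, 0.7, -3.1]
width: 0.0393
gripper_force: 60.0
t: 28.65
eef_pos: [0.5738, 0.0867, 0.0881]
ee_rot: [-3.141, 0.0, -1.543]
force: [-2.8, 0.2, 4.4]
width: 0.0391
gripper_force: 60.0
```

```bash

python3 -m creep '{"translation":[[0,0,-1],[0,0,-0.5],[0,0,0]],"spin":[0,0,0],"gripper":[0,0,0]}' 60
python3 -m creep '{"translation":[[0,0,15],[0,0,25],[0,0,8],[3,38,0],[3,38,0],[3,38,0],[3,38,0],[2,38,0]],"spin":[0,0,0,0,0,0,0,0],"gripper":[0,0,0,0,0,0,0,0]}' 60
python3 -m creep '{"translation":[[1,38,0],[0,0,0],[0,0,0]],"spin":[0,0,0],"gripper":[0,0,0]}' 60
python3 - <<'E'
from h import *
s=st(); f=grab('side'); x=f['img'][140:220,250:350]; w=grab('wrist')
sq=lambda a,k:cv2.resize(a,(500,400),interpolation=cv2.INTER_CUBIC)
c=proj(w,[[.553,.095,.05]])[0].astype(int);print(c); y0=max(c[1]-40,0);x0=c[0]-50
cv2.imwrite('pics/pegs.png',np.hstack([cv2.resize(x,(400,320),interpolation=2),cv2.resize(w['img'][y0:y0+80,x0:x0+100],(400,320),interpolation=2)])[:,:,::-1])
E
```

```text
t: 28.95
eef_pos: [0.5739, 0.0867, 0.0879]
ee_rot: [-3.141, -0.0, -1.542]
force: [-9.0, 0.2, 15.0]
width: 0.0392
gripper_force: 60.0
t: 29.75
eef_pos: [0.5876, 0.2781, 0.133]
ee_rot: [3.141, -0.0, -1.543]
force: [0.8, 0.6, -3.6]
width: 0.039
gripper_force: 60.0
t: 30.05
eef_pos: [0.5881, 0.3155, 0.1324]
ee_rot: [3.14, -0.001, -1.541]
force: [-0.3, -0.7, -3.9]
width: 0.0394
gripper_force: 60.0
t 30.05 p [588.1 315.5 132.4] rpy [ 3.140e+00 -1.000e-03 -1.541e+00] w 39.4 F [-0.3 -0.7 -3.9] q [ 0.78  0.42 -0.13 -0.   -1.03 -0.75]
[ 381 -123]
```

View pics/pegs.png

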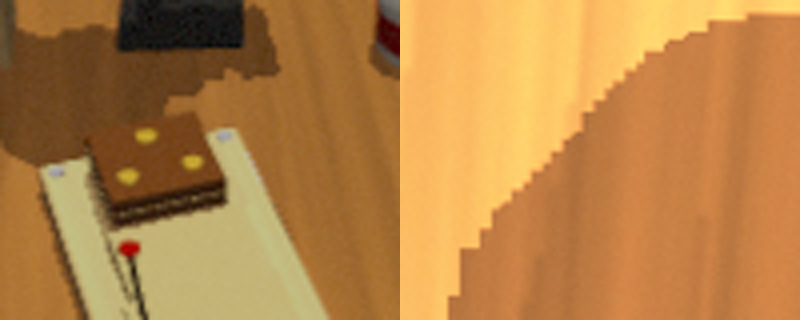

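All three pegs are flush (left half: (147,135), (128,176), (192,161)); the wrist crop missed the heel. Put the mallet back.

```bash

python3 -m creep '{"translation":[[1,0,-20],[0,0,-25],[0,0,-20],[0,0,-14],[0,0,-5],[0,0,0],[0,0,0]],"spin":[0,0,0,0,0,0,0],"gripper":[0,0,0,0,0,0,0]}' 60
python3 -m creep '{"translation":[[0,0,-2],[0,0,-1],[0,0,0]],"spin":[0,0,0],"gripper":[0,0,0]}' 60
```

```text
t: 30.85
eef_pos: [0.5905, 0.3149, 0.0509]
ee_rot: [-3.14, 0.001, -1.543]
force: [0.3, 0.1, -3.4]
width: 0.0395
gripper_force: 60.0
t: 31.15
eef_pos: [0.5899, 0.3148, 0.0471]
ee_rot: [-3.141, 0.0, -1.543]
force: [-0.9, 0.2, -4.4]
width: 0.039
gripper_force: 60.0
```

```bash

python3 -m creep '{"translation":[[0,0,-2],[0,0,-1],[0,0,0]],"spin":[0,0,0],"gripper":[0,0,0]}' 60
python3 -m creep '{"translation":[[0,0,-0.5],[0,0,0]],"spin":[0,0],"gripper":[0,0]}' 60
```

```text
t: 31.45
eef_pos: [0.5898, 0.3147, 0.0438]
ee_rot: [-3.142, -0.0, -1.543]
force: [0.5, -1.0, -2.5]
width: 0.0391
gripper_force: 60.0
t: 31.65
eef_pos: [0.5899, 0.3147, 0.0438]
ee_rot: [-3.141, 0.0, -1.543]
force: [-2.3, -1.1, 2.1]
width: 0.039
gripper_force: 60.0
```

```bash

python3 -m creep '{"translation":[[0,0,0],[0,0,0],[0,0,0],[0,0,0],[0,0,10],[0,0,35],[0,0,40],[0,0,40]],"spin":[0,0,0,0,0,0,0,0],"gripper":[0.6,0.9,1,1,1,1,1,1]}' 60
python3 -m creep '{"translation":[[0,0,40],[0,-20,40],[-25,-20,40],[-30,-20,0],[-30,-20,0],[-35,-20,0],[-35,0,0],[0,0,0]],"spin":[0,0,0,0,0,0,0,0],"gripper":[1,1,1,1,1,1,1,1]}' 30
python3 - <<'E'
from h import *
s=st(); f=grab('wrist','w7')
for l in ['mallet','scribe','stand','pad']: print(l,[(np.round(d['centre'],3),round(d['confidence'],2)) for d in nets.pinpoint('wrist',l)[:2]])
sd=grab('side')
for l in ['mallet','scribe','stand','pad']: print(l,[(np.round(d['centre'],3),round(d['confidence'],2)) for d in nets.pinpoint('side',l)[:2]])
E
```

```text
t: 32.45
eef_pos: [0.5897, 0.3145, 0.1704]
ee_rot: [-3.142, -0.0, -1.543]
force: [1.0, -0.1, 0.2]
width: 0.0871
gripper_force: 0.0
t: 33.25
eef_pos: [0.4326, 0.2141, 0.2893]
ee_rot: [-3.14, 0.003, -1.542]
force: [0.9, -0.3, 0.2]
width: 0.0872
gripper_force: 0.0
t 33.25 p [432.6 214.1 289.3] rpy [-3.140e+00  3.000e-03 -1.542e+00] w 87.2 F [ 0.9 -0.3  0.2] q [ 0.87 -0.   -0.29 -0.   -1.28 -0.84]
mallet [(array([0.591, 0.313, 0.003]), 0.96)]
scribe [(array([0.433, 0.316, 0.012]), 0.89)]
stand [(array([0.434, 0.304, 0.003]), 0.59)]
pad [(array([ 0.59 ,  0.314, -0.002]), 0.71)]
mallet [(array([0.596, 0.313, 0.004]), 0.91), (array([ 0.756,  0.252, -0.001]), 0.27)]
scribe [(array([0.438, 0.309, 0.012]), 0.76)]
stand [(array([0.435, 0.306, 0.002]), 0.75), (array([ 0.772, -0.108, -0.003]), 0.32)]
pad [(array([ 0.595,  0.314, -0.002]), 0.87)]
```

View pics/w7.png

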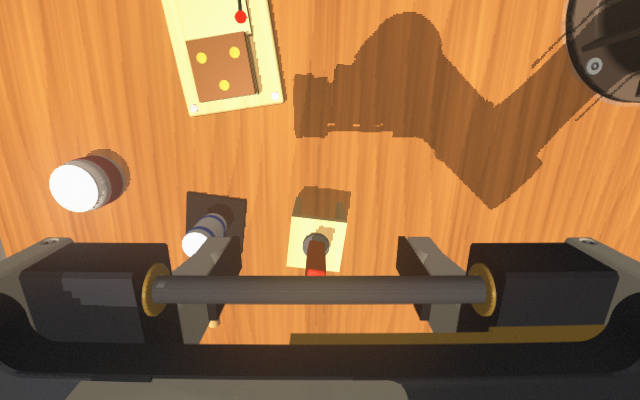

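Mallet stands on its pad (205,235). The stand's top plate corners are about (297,217), (347,223), (340,271), (287,267), with the scribe collar at (316,245). I'll back off to see the handle's facets.

```bash

python3 -m creep '{"translation":[[0,-40,0],[0,-40,0],[0,-20,0],[0,0,0],[0,0,0]],"spin":[0,0,0,0,0],"gripper":[1,1,1,1,1]}' 30
python3 - <<'E'
from h import *
s=st(); w=grab('wrist'); 
c=proj(w,[[.436,.308,.12]])[0].astype(int);print(c); y0=max(c[1]-50,0);x0=c[0]-50
A=cv2.resize(w['img'][y0:y0+100,x0:x0+100],(400,400),interpolation=2)
t=cv2.imread('pics/top0.png')[:,:,::-1][245:285,177:217]
cv2.imwrite('pics/scr.png',np.hstack([A,cv2.resize(t,(400,400),interpolation=2)])[:,:,::-1]); print(x0,y0)
E
```

```text
t: 34.25
eef_pos: [0.4357, 0.1149, 0.2874]
ee_rot: [-3.141, 0.0, -1.544]
force: [0.3, 0.0, -0.5]
width: 0.0875
gripper_force: 0.0
t 34.25 p [435.7 114.9 287.4] rpy [-3.141  0.    -1.544] w 87.5 F [ 0.3  0.  -0.5] q [ 0.7  -0.06 -0.35  0.   -1.28 -0.67]
[313 329]
263 279
```

View pics/scr.png

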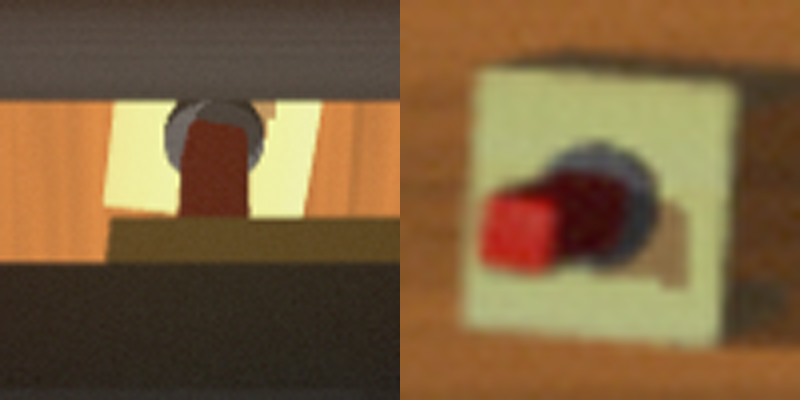

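```bash
python3 - <<'E'
from h import *
g=grab('top'); P=lambda u,v:(177+(u-400)/10-.5+.05,245+v/10-.5+.05)
q=[P(*a) for a in [(488,190),(560,198),(553,272),(480,262)]]
X=plane(g,q,.165); print('handle top',X.mean(0),np.degrees(np.arctan2((X[0]-X[1])[0],(X[0]-X[1])[1])),np.degrees(np.arctan2((X[3]-X[2])[0],(X[3]-X[2])[1])), np.linalg.norm(X[0]-X[1]),np.linalg.norm(X[1]-X[2]))
q=[P(*a) for a in [(478,68),(738,85),(720,345),(460,326)]]
X=plane(g,q,.085); print('stand',X.mean(0),[np.degrees(np.arctan2((X[i]-X[j])[0],(X[i]-X[j])[1])) for i,j in [(0,1),(3,2)]],np.degrees(np.arctan2((X[3]-X[0])[0],(X[3]-X[0])[1])), np.linalg.norm(X[0]-X[1]),np.linalg.norm(X[1]-X[2]))
s=grab('side'); im=s['img']; h=cv2.cvtColor(im,cv2.COLOR_RGB2HSV).astype(int)
c=proj(s,[[.436,.308,.13]])[0].astype(int); y0,x0=c[1]-40,c[0]-25
hh=h[y0:y0+70,x0:x0+50]; m=((hh[...,0]<6)|(hh[...,0]>174))&(hh[...,1]>150); ys,xs=np.nonzero(m)
print(len(xs),'cols',xs.min()+x0,xs.max()+x0,'rows',ys.min()+y0,ys.max()+y0)
for y in (ys.min()+4,ys.max()-3): print(y+y0, xs[ys==y].mean()+x0)
for z in (.095,.13,.165): print(z,proj(s,[[.436,.308,z]]))
E
```

```text
handle top [0.43456484 0.3058305  0.165     ] 7.13183729056462 8.48269042737179 0.01868411555071534 0.018761891556808567
stand [0.43366057 0.30723973 0.085     ] [np.float64(4.755796915166279), np.float64(4.917676673792702)] -84.38236117306664 0.07154611965700558 0.07002275195818601
196 cols 229 239 rows 97 123
101 232.5
120 236.0
0.095 [[236.60969385 120.63163962]]
0.13 [[234.70323125 109.16920182]]
0.165 [[232.72139771  97.23541906]]
```

```bash

python3 -m creep '{"translation":[[0,30,-10],[0,40,-10],[0,40,-10],[0,40,-10],[0,42,-10],[0,0,0],[0,0,0]],"spin":[-0.02,-0.02,-0.02,-0.02,-0.03,0,0],"gripper":[0.8,0.8,0.8,0.8,0.8,0.8,0.8]}' 30
python3 - <<'E'
from h import *
s=st(); f=grab('wrist','w8')
print([(np.round(d['centre'],3),round(d['confidence'],2)) for d in nets.search_frame('wrist','scribe')[:2]])
E
```

```text
t: 35.1
eef_pos: [0.4348, 0.3085, 0.2363]
ee_rot: [3.14, -0.002, -1.65]
force: [-0.7, -0.4, 0.0]
width: 0.07
gripper_force: 0.0
t 35.1 p [434.8 308.5 236.3] rpy [ 3.14e+00 -2.00e-03 -1.65e+00] w 70.0 F [-0.7 -0.4  0. ] q [ 0.99  0.12 -0.28  0.   -1.17 -1.06]
[(array([0.431, 0.304, 0.15 ]), 0.88)]
```

View pics/w8.png

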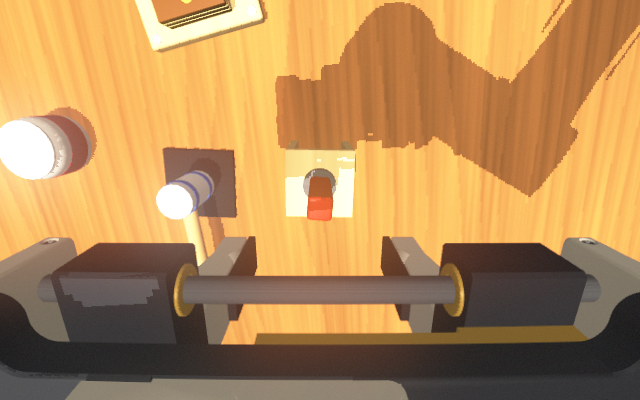

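The handle is centred between the fingers at column 320, with the stand square in view. That was picture 15, one over the limit of 14, so from here I work by numbers only.

```bash

python3 -m creep '{"translation":[[0,-1,-25],[0,0,-30],[0,0,-30],[0,0,-25],[0,0,-15],[0,0,-6],[0,0,0],[0,0,0]],"spin":[0,0,0,0,0,0,0,0],"gripper":[0.8,0.8,0.8,0.7,0.6,0.5,0.5,0.5]}' 25
python3 -m creep '{"translation":[[0,0,0],[0,0,0],[0,0,0],[0,0,0],[0,0,0],[0,0,0]],"spin":[0,0,0,0,0,0],"gripper":[0.4,0.2,0,0,0,0]}' 25
python3 -m creep '{"translation":[[0,0,10],[0,0,25],[0,0,30],[0,0,30],[0,0,15],[0,0,0]],"spin":[0,0,0,0,0,0],"gripper":[0,0,0,0,0,0]}' 40
```

```text
t: 36.0
eef_pos: [0.436, 0.3064, 0.1075]
ee_rot: [-3.141, 0.001, -1.653]
force: [-0.2, 0.2, 0.4]
width: 0.0446
gripper_force: 0.0
t: 36.6
eef_pos: [0.4355, 0.3063, 0.1067]
ee_rot: [-3.141, 0.0, -1.653]
force: [-2.0, -1.0, 4.3]
width: 0.0196
gripper_force: 24.9
t: 37.2
eef_pos: [0.4364, 0.3072, 0.2193]
ee_rot: [-3.139, 0.004, -1.653]
force: [0.4, 0.5, -2.2]
width: 0.0196
gripper_force: 39.9
```

```bash

python3 -m creep '{"translation":[[8,-25,0],[12,-35,0],[12,-35,0],[12,-35,0],[12,-35,0],[12,-35,0],[12,-35,0],[12,-32,-10]],"spin":[0,0,0,0,0,0,0,0],"gripper":[0,0,0,0,0,0,0,0]}' 40
python3 -m creep '{"translation":[[2,-2,-30],[0,0,-20],[0,0,0],[0,0,0]],"spin":[0,0,0,0],"gripper":[0,0,0,0]}' 40
python3 - <<'E'
from h import *
s=st(); p=s['eef_pos']; R=cv2.Rodrigues(np.array([0,0,0.]))[0]
from scipy.spatial.transform import Rotation as Ro
z=Ro.from_euler('xyz',s['ee_rot']).as_matrix()[:,2]
for c in ['wrist','side','top']:
    for k in range(3):
        f=grab(c)
        print(c,[(np.round((d['centre']-p)*1000,1),round(d['confidence'],2)) for d in nets.pinpoint(c,'scribe')[:2]])
    print('exp px tip',proj(f,[p+z*.097]),'stem top',proj(f,[p+z*.03]))
    np.save(f'{c}_f.npy',f,allow_pickle=True)
f=np.load('wrist_f.npy',allow_pickle=True).item(); q=proj(f,[p+z*.097])[0].astype(int)
g=cv2.cvtColor(f['img'],cv2.COLOR_RGB2GRAY)
for y in range(180,340,6): print(y,g[y,290:352:3].tolist())
E
```

```text
t: 38.0
eef_pos: [0.5279, 0.0376, 0.2066]
ee_rot: [-3.141, 0.0, -1.653]
force: [0.7, 1.2, -0.0]
width: 0.0201
gripper_force: 39.9
t: 38.4
eef_pos: [0.5292, 0.037, 0.1562]
ee_rot: [3.14, -0.001, -1.653]
force: [0.0, -0.1, -0.0]
width: 0.0198
gripper_force: 39.9
t 38.4 p [529.2  37.  156.2] rpy [ 3.140e+00 -1.000e-03 -1.653e+00] w 19.8 F [ 0.  -0.1 -0. ] q [ 0.44  0.18 -0.4   0.   -0.99 -0.52]
wrist [(array([ -0.3,   8. , -97.9]), 0.79), (array([   9.6,  -64.8, -125.8]), 0.15)]
wrist [(array([  2.5,  10.3, -95. ]), 0.85)]
wrist [(array([ -0.3,   8.8, -96.2]), 0.78)]
exp px tip [[318.21983853 198.75000651]] stem top [[317.84558688 228.96607616]]
side [(array([  5.3,   3.2, -92.7]), 0.66)]
side [(array([  3.2,   2.3, -93.7]), 0.78), (array([   7.1,  -68.1, -126.5]), 0.72)]
side [(array([  4.7,   2.7, -96.7]), 0.92)]
exp px tip [[279.72460988 192.31294934]] stem top [[277.36724898 169.23954565]]
top []
top [(array([ 239.6, -142.3, -155.4]), 0.31)]
top [(array([  69.9, -159.3, -125.5]), 0.18)]
exp px tip [[296.22878778 227.08647416]] stem top [[294.79896132 227.2876137 ]]
180 [232, 233, 23
[... 1831 characters left out ...]
69, 67, 72, 69, 70, 71, 72, 70, 71, 67, 71, 68, 71, 70, 69, 70, 71]
300 [65, 65, 65, 66, 64, 63, 64, 64, 66, 66, 65, 65, 65, 67, 67, 63, 67, 65, 67, 65, 66]
306 [41, 36, 53, 58, 63, 61, 57, 55, 58, 58, 62, 58, 60, 60, 60, 62, 58, 56, 40, 39, 43]
312 [40, 34, 59, 57, 60, 60, 60, 58, 57, 59, 60, 61, 58, 61, 58, 57, 57, 57, 35, 37, 39]
318 [37, 35, 53, 57, 60, 64, 61, 61, 58, 61, 62, 57, 61, 59, 60, 61, 54, 54, 36, 39, 46]
324 [130, 110, 55, 56, 60, 62, 59, 59, 60, 63, 55, 61, 55, 53, 60, 55, 54, 53, 119, 133, 132]
330 [131, 108, 52, 60, 61, 64, 58, 61, 57, 61, 62, 58, 55, 58, 63, 60, 59, 51, 144, 134, 136]
336 [65, 63, 66, 62, 61, 66, 62, 61, 66, 63, 63, 64, 65, 63, 62, 64, 62, 62, 63, 64, 65]
```

```bash

python3 -m creep '{"translation":[[0,0,-10],[0,0,-6],[0,0,-4],[0,0,0],[0,0,0]],"spin":[0,0,0,0,0],"gripper":[0,0,0,0,0]}' 40
cat >> h.py <<'E'
def asc(f,r0,r1,c0,c1):
    a=f['img'][r0:r1,c0:c1].astype(int); h=cv2.cvtColor(f['img'][r0:r1,c0:c1].copy(),cv2.COLOR_RGB2HSV).astype(int)
    for i in range(r1-r0):
        print(r0+i,''.join('R' if (h[i,j,0]<7 or h[i,j,0]>173) and h[i,j,1]>150 and h[i,j,2]>90 else '#' if h[i,j,2]<110 else 'w' if h[i,j,1]<30 and h[i,j,2]>190 else '+' if h[i,j,1]<60 else '.' for j in range(c1-c0)))
E
python3 - <<'E'
from h import *
s=st(); p=s['eef_pos']; f=grab('wrist')
print('tip exp',proj(f,[p+[0,0,-.0967]]),'dot exp',proj(f,jig2w((.5686,-.0013,.170),JP['red'])))
asc(f,180,225,285,350)
E
```

```text
t: 39.8
eef_pos: [0.5294, 0.0372, 0.1362]
ee_rot: [3.141, -0.0, -1.653]
force: [0.3, -0.2, -1.0]
width: 0.0201
gripper_force: 39.9
t 39.8 p [529.4  37.2 136.2] rpy [ 3.141 -0.    -1.653] w 20.1 F [ 0.3 -0.2 -1. ] q [ 0.44  0.2  -0.43  0.   -0.94 -0.52]
tip exp [[317.02678156 200.41354946]] dot exp [[315.97664754 198.011648  ]]
180 ++++++++...................####..................................
181 ...........................####..................................
182 ...........................####..................................
183 ...........................####..................................
184 ...........................####..................................
185 ...........................####..................................
186 ...........................#####.................................
187 ...........................#####.................................
188 ............................####.................................
189 ............................####.................................
190 .......++++.................####.................................
1
[... 1678 characters left out ...]

215 .......................######################....................
216 .....................##########################..................
217 ...................#############################.................
218 ..................################################...............
219 .................##################################..............
220 ...............######################################............
221 ..............########################################...........
222 .............##########################################..........
223 ............############################################.........
224 ...........##############################################........
```

Tip at wrist pixel (318.7,200.5) and red dot at (316.3,198) both match the fitted geometry, with the tip about 1.3 mm toward −x of the TCP axis. Touch down on the red dot.

```bash

python3 -m creep '{"translation":[[2,0.6,-3],[0,0,-3],[0,0,0],[0,0,0],[0,0,0]],"spin":[0,0,0,0,0],"gripper":[0,0,0,0,0]}' 40
python3 -m creep '{"translation":[[0,0,-1],[0,0,0],[0,0,0]],"spin":[0,0,0],"gripper":[0,0,0]}' 40
python3 -m creep '{"translation":[[0,0,-1],[0,0,0],[0,0,0]],"spin":[0,0,0],"gripper":[0,0,0]}' 40
python3 -m creep '{"translation":[[0,0,-0.7],[0,0,0],[0,0,0]],"spin":[0,0,0],"gripper":[0,0,0]}' 40
python3 - <<'E'
from h import *
s=st(); p=s['eef_pos']; f=grab('wrist')
print('tip exp',proj(f,[p+[-.0013,0,-.0967]]),'dot exp',proj(f,jig2w((.5686,-.0013,.170),JP['red'])))
asc(f,184,212,295,335)
J=(.5686,-.0013,.170)
pts=np.array([(-31,45),(-35,12),(-38,-22),(-38,-56),(-38,-85)]+[(38*np.cos(a),-85+38*np.sin(a)) for a in np.linspace(np.pi,np.radians(330),60)[1:]])
d=np.r_[0,np.cumsum(np.linalg.norm(np.diff(pts,axis=0),axis=1))]; S=np.arange(0,d[-1]+1,3.0); S[-1]=d[-1]
Q=np.c_[np.interp(S,d,pts[:,0]),np.interp(S,d,pts[:,1]),np.full(len(S),30)]; W=jig2w(J,Q)*1000; np.save('W.npy',W)
inc=np.diff(W,axis=0)[:,:2].round(1); print(d[-1],len(inc))
for i in range(0,len(inc),8): print(i,inc[i:i+8].tolist(),W[min(i+8,len(W)-1),:2].round(1))
E
```

```text
t: 40.35
eef_pos: [0.5314, 0.0378, 0.1304]
ee_rot: [-3.142, -0.0, -1.653]
force: [-0.4, -0.8, -0.4]
width: 0.0199
gripper_force: 39.9
t: 40.65
eef_pos: [0.5314, 0.0378, 0.1294]
ee_rot: [3.142, 0.0, -1.653]
force: [-0.0, 0.0, -0.4]
width: 0.0196
gripper_force: 39.9
t: 40.95
eef_pos: [0.5314, 0.0378, 0.1283]
ee_rot: [3.141, -0.0, -1.653]
force: [0.0, -0.8, -1.4]
width: 0.0201
gripper_force: 39.9
t: 41.25
eef_pos: [0.5314, 0.0378, 0.1277]
ee_rot: [3.142, -0.0, -1.653]
force: [0.7, -0.4, -0.8]
width: 0.0197
gripper_force: 39.9
t 41.25 p [531.4  37.8 127.7] rpy [ 3.142 -0.    -1.653] w 19.7 F [ 0.7 -0.4 -0.8] q [ 0.44  0.21 -0.44  0.   -0.92 -0.52]
tip exp [[318.53246906 200.260935  ]] dot exp [[318.15790632 200.00401525]]
184 ...................####.................
185 ...................####.................
186 ...................#####................
187 ...................#####................
188 ...................#####................
189 ....................####................
190 ....................####................
191 ....................####................
192 ........
[... 1367 characters left out ...]
 [0.5, -3.0]] [539.7 -57.6]
32 [[0.5, -3.0], [0.5, -3.0], [0.5, -3.0], [0.5, -3.0], [0.5, -3.0], [0.5, -3.0], [0.5, -3.0], [0.5, -3.0]] [543.8 -81.3]
40 [[0.5, -3.0], [0.5, -3.0], [0.5, -3.0], [0.5, -3.0], [0.8, -2.9], [1.0, -2.8], [1.2, -2.8], [1.4, -2.6]] [ 550.2 -104.2]
48 [[1.6, -2.5], [1.8, -2.4], [2.0, -2.2], [2.2, -2.1], [2.3, -1.9], [2.5, -1.7], [2.6, -1.5], [2.7, -1.3]] [ 567.8 -119.9]
56 [[2.8, -1.1], [2.9, -0.9], [2.9, -0.6], [3.0, -0.4], [3.0, -0.2], [3.0, 0.1], [3.0, 0.3], [2.9, 0.5]] [ 591.3 -122.1]
64 [[2.9, 0.8], [2.8, 1.0], [2.7, 1.2], [2.6, 1.4], [2.5, 1.6], [2.4, 1.8], [2.2, 2.0], [2.1, 2.2]] [ 611.6 -110.1]
72 [[1.9, 2.3], [1.7, 2.5], [1.5, 2.6], [2.0, 4.4]] [618.6 -98.2]
```

```bash

python3 -m creep '{"translation":[[0,0,-0.5],[0,0,0],[0,0,0]],"spin":[0,0,0],"gripper":[0,0,0]}' 40
python3 -m creep '{"translation":[[0,0,-0.5],[0,0,0],[0,0,0]],"spin":[0,0,0],"gripper":[0,0,0]}' 40
python3 -m creep '{"translation":[[0,0,-0.5],[0,0,0],[0,0,0]],"spin":[0,0,0],"gripper":[0,0,0]}' 40
```

```text
t: 41.6
eef_pos: [0.5314, 0.0378, 0.1272]
ee_rot: [3.142, 0.0, -1.653]
force: [1.2, 0.5, -1.3]
width: 0.0195
gripper_force: 39.9
t: 41.9
eef_pos: [0.5314, 0.0378, 0.1267]
ee_rot: [-3.142, -0.0, -1.653]
force: [0.4, -1.1, -0.3]
width: 0.0201
gripper_force: 39.9
t: 42.2
eef_pos: [0.5315, 0.0378, 0.1264]
ee_rot: [-3.141, 0.0, -1.653]
force: [-0.3, -0.2, 2.3]
width: 0.0202
gripper_force: 39.9
```

```bash

python3 -m creep '{"translation":[[0.1,-3,0.4],[0.1,-3,0],[0.1,-3,0],[0.1,-3,0],[0.1,-3,0],[0.1,-3,0],[0.1,-3,0],[0.1,-3,0]],"spin":[0,0,0,0,0,0,0,0],"gripper":[0,0,0,0,0,0,0,0]}' 40
python3 -m creep '{"translation":[[0.1,-3,0],[0.1,-3,0],[0.1,-3,0],[0.2,-3,0],[0.2,-3,0],[0.2,-3,0],[0.2,-3,0],[0.2,-3,0]],"spin":[0,0,0,0,0,0,0,0],"gripper":[0,0,0,0,0,0,0,0]}' 40
```

```text
t: 43.0
eef_pos: [0.5322, 0.0135, 0.1266]
ee_rot: [3.142, -0.0, -1.653]
force: [1.2, 0.8, -0.2]
width: 0.0199
gripper_force: 39.9
t: 43.8
eef_pos: [0.5335, -0.0105, 0.1266]
ee_rot: [3.142, -0.0, -1.653]
force: [0.5, 0.1, 0.7]
width: 0.0195
gripper_force: 39.9
```

```bash

python3 -m creep '{"translation":[[0.4,-3,0],[0.4,-3,0],[0.3,-3,0],[0.3,-3,0],[0.2,-3,0],[0.2,-3,0],[0.4,-3,0],[0.5,-3,0]],"spin":[0,0,0,0,0,0,0,0],"gripper":[0,0,0,0,0,0,0,0]}' 40
python3 - <<'E'
from h import *
f=grab('wrist'); s=get_state(); print(proj(f,[s['eef_pos']+[-.0013,0,-.0967]]),proj(f,np.load('W.npy')[22:28]/1000).round(1).tolist()); asc(f,186,212,295,340)
E
```

```text
t: 44.6
eef_pos: [0.5362, -0.0345, 0.1266]
ee_rot: [3.141, -0.0, -1.653]
force: [-1.0, 0.7, 1.2]
width: 0.0199
gripper_force: 39.9
[[318.46018612 199.90275582]] [[319.3, 207.4], [318.6, 204.2], [317.7, 200.9], [316.8, 197.7], [315.9, 194.4], [315.1, 191.2]]
186 .................####........................
187 .................#####.......................
188 .................#####.......................
189 ..................####.......................
190 ..................####.......................
191 ..................#####......................
192 ...................####......................
193 ...................####......................
194 ...................#####.....................
195 ...................#####.....................
196 ....................####.....................
197 ....................####.....................
198 ....................#####....................
199 ....................#####....................
200 .....................####....................
201 .....................####....................
202 .....................#####...................
203 .....................######..................
204 ++++.................######..................
205 ++++........+..+....########.................
206 ++++++.++..+++.+...##########................
207 ++++++.++.+++......##########................
208 +.++...+..........############...............
209 +.+.++++++........############...............
210 ...++++...........############...............
211 .+++.++....+......############...............
```

Tip follows the seam (line col 317.5, tip 318.3 at row 200). Continue.

```bash

python3 -m creep '{"translation":[[0.6,-3,0],[0.6,-3,0],[0.6,-3,0],[0.6,-3,0],[0.6,-3,0],[0.6,-3,0],[0.5,-3,0],[0.5,-3,0]],"spin":[0,0,0,0,0,0,0,0],"gripper":[0,0,0,0,0,0,0,0]}' 40
python3 -m creep '{"translation":[[0.5,-3,0],[0.5,-3,0],[0.5,-3,0],[0.5,-3,0],[0.5,-3,0],[0.5,-3,0],[0.5,-3,0],[0.5,-3,0]],"spin":[0,0,0,0,0,0,0,0],"gripper":[0,0,0,0,0,0,0,0]}' 40
python3 - <<'E'
from h import *
f=grab('wrist'); s=get_state(); print(proj(f,[s['eef_pos']+[-.0013,0,-.0967]]),proj(f,np.load('W.npy')[38:46]/1000).round(1).tolist()); asc(f,188,206,295,340)
E
```

```text
t: 45.45
eef_pos: [0.5409, -0.0585, 0.1266]
ee_rot: [3.142, -0.0, -1.653]
force: [-0.2, 1.2, 1.1]
width: 0.0202
gripper_force: 39.9
t: 46.25
eef_pos: [0.5448, -0.0825, 0.1266]
ee_rot: [3.142, -0.0, -1.653]
force: [-0.0, 0.9, 1.4]
width: 0.02
gripper_force: 39.9
[[318.45016186 199.89783229]] [[320.1, 208.1], [319.3, 204.9], [318.4, 201.6], [317.5, 198.4], [316.6, 195.2], [315.7, 191.9], [314.8, 188.6], [313.6, 185.4]]
188 .............................................
189 .............................................
190 .............................................
191 .............................................
192 .............................................
193 .............................................
194 .............................................
195 .............................................
196 ............................................+
197 ...................................++w++++++w
198 ...................................wwwwwwwwww
199 ...................................wwwwwwwwww
200 ....................................wwwwwwwww
201 ....................................wwwwwwwww
202 ....................................wwwwwwwww
203 wwwwwwwww...................wwwwww..w.wwwwwww
204 wwwwwwwww.....wwwwww........+wwwww....wwwwwww
205 wwwwwwwwwwwwwwwwwww+.........wwwww....wwwwwww
```

```bash

python3 - <<'E'
from h import *
f=grab('wrist','w9'); g=cv2.cvtColor(f['img'],cv2.COLOR_RGB2GRAY); print(f['img'].mean(), -f['R'].T@f['t'])
for y in range(184,216,2): print(y,g[y,300:340:2].tolist())
E
```

```text
134.38322005208335 [ 0.53707999 -0.16242161  0.28470123]
184 [228, 226, 227, 227, 226, 217, 106, 108, 180, 225, 225, 225, 197, 229, 230, 230, 231, 231, 228, 225]
186 [228, 228, 227, 227, 227, 226, 112, 105, 119, 225, 225, 224, 179, 228, 230, 230, 231, 232, 230, 226]
188 [227, 228, 227, 227, 227, 227, 163, 107, 109, 225, 225, 216, 216, 228, 230, 229, 230, 232, 229, 228]
190 [227, 227, 228, 227, 227, 226, 227, 109, 109, 176, 223, 226, 225, 218, 230, 230, 230, 230, 228, 226]
192 [229, 227, 227, 227, 219, 227, 224, 113, 110, 123, 224, 224, 225, 208, 229, 230, 229, 229, 225, 224]
194 [228, 227, 224, 226, 226, 226, 227, 155, 111, 110, 225, 225, 224, 187, 229, 229, 229, 227, 222, 224]
196 [227, 227, 227, 228, 226, 227, 226, 221, 110, 109, 225, 225, 224, 225, 229, 231, 230, 226, 223, 223]
198 [228, 228, 227, 227, 227, 227, 226, 226, 111, 111, 170, 225, 225, 224, 220, 230, 253, 252, 252, 252]
200 [228, 227, 227, 227, 227, 227, 226, 225, 113, 121, 112, 225, 225, 225, 191, 229, 253, 252, 252, 252]
202 [229, 227, 229, 227, 228, 227, 227, 227, 154, 143, 138, 225, 225, 224, 203, 229, 253, 253, 252, 252]
204 [254, 254, 254, 228, 227, 227, 227, 249, 145, 143, 143, 154, 253, 253, 254, 230, 243, 253, 252, 252]
206 [254, 254, 254, 254, 254, 254, 254, 147, 145, 146, 142, 141, 241, 254, 254, 207, 230, 253, 253, 252]
208 [254, 254, 254, 254, 254, 254, 254, 146, 148, 144, 145, 142, 137, 254, 254, 240, 230, 253, 253, 252]
210 [254, 254, 254, 254, 254, 254, 251, 147, 147, 146, 144, 141, 137, 254, 254, 248, 230, 253, 253, 252]
212 [254, 254, 254, 254, 254, 254, 251, 146, 148, 140, 139, 142, 138, 254, 254, 254, 230, 253, 253, 252]
214 [254, 254, 254, 254, 245, 219, 160, 126, 121, 122, 119, 118, 118, 182, 227, 254, 205, 244, 253, 253]
```

Only the lighting changed; the tip (318.5,200.5) is on the line (col 318). Now the arc.

```bash

python3 -m creep '{"translation":[[0.5,-2.6,0],[0.5,-2.6,0],[0.6,-2.8,0],[0.6,-2.8,0],[0.8,-2.8,0],[1.1,-2.8,0],[1.3,-2.7,0],[1.5,-2.6,0]],"spin":[0,0,0,0,0,0,0,0],"gripper":[0,0,0,0,0,0,0,0]}' 40
python3 -m creep '{"translation":[[1.6,-2.5,0],[1.8,-2.4,0],[2,-2.2,0],[2.2,-2.1,0],[2.3,-1.9,0],[2.5,-1.7,0],[2.6,-1.5,0],[2.7,-1.3,0]],"spin":[0,0,0,0,0,0,0,0],"gripper":[0,0,0,0,0,0,0,0]}' 40
```

```text
t: 47.15
eef_pos: [0.5517, -0.1042, 0.1264]
ee_rot: [3.141, -0.0, -1.653]
force: [-0.5, 0.4, -1.8]
width: 0.0196
gripper_force: 39.9
t: 47.95
eef_pos: [0.5697, -0.1196, 0.1266]
ee_rot: [3.142, -0.0, -1.653]
force: [-0.5, 0.2, -1.2]
width: 0.0197
gripper_force: 39.9
```

```bash

python3 -m creep '{"translation":[[2.7,-1.2,0],[2.8,-0.9,0],[2.9,-0.6,0],[2.9,-0.4,0],[2.9,-0.2,0],[2.9,0.1,0],[2.9,0.3,0],[2.9,0.5,0]],"spin":[0,0,0,0,0,0,0,0],"gripper":[0,0,0,0,0,0,0,0]}' 40
python3 - <<'E'
from h import *
f=grab('wrist'); s=get_state(); print(proj(f,[s['eef_pos']+[-.0013,0,-.0967]]),proj(f,np.load('W.npy')[60:70]/1000).round(1).tolist()); g=cv2.cvtColor(f['img'],cv2.COLOR_RGB2GRAY)
for y in range(186,212,2): print(y,g[y,294:344:2].tolist())
E
```

```text
t: 48.75
eef_pos: [0.5926, -0.1219, 0.1266]
ee_rot: [-3.142, -0.0, -1.653]
force: [-0.2, -0.4, -1.2]
width: 0.0198
gripper_force: 39.9
[[318.03430089 200.40544442]] [[332.3, 198.1], [328.8, 198.2], [325.3, 198.5], [321.8, 199.1], [318.5, 200.0], [315.2, 201.1], [312.0, 202.5], [308.9, 204.1], [306.1, 205.9], [303.3, 207.9]]
186 [230, 232, 234, 235, 236, 235, 234, 233, 235, 236, 237, 236, 236, 236, 214, 200, 188, 182, 180, 179, 184, 187, 186, 197, 225]
188 [228, 231, 235, 235, 236, 235, 233, 233, 235, 236, 219, 192, 169, 160, 161, 161, 159, 190, 191, 174, 176, 174, 158, 155, 156]
190 [252, 232, 233, 235, 235, 235, 234, 232, 191, 177, 162, 163, 215, 224, 226, 227, 229, 228, 229, 229, 228, 229, 228, 225, 222]
192 [253, 230, 233, 235, 235, 236, 190, 164, 165, 194, 226, 229, 229, 230, 230, 229, 229, 229, 229, 229, 228, 229, 229, 229, 228]
194 [253, 232, 232, 235, 218, 176, 164, 226, 229, 229, 230, 229, 229, 229, 229, 229, 229, 229, 229, 229, 229, 228, 229, 229, 228]
196 [252, 230, 231, 179, 165, 222, 230, 230, 231, 230, 230, 229, 230, 183, 186, 157, 136, 114, 119, 117, 116, 115, 134, 164,
[... 215 characters left out ...]
 124, 152, 186, 187, 186, 186, 186, 121, 103, 136]
202 [168, 225, 230, 230, 229, 230, 188, 129, 112, 113, 110, 119, 144, 140, 227, 229, 230, 244, 254, 254, 254, 253, 254, 254, 254]
204 [254, 254, 230, 231, 254, 155, 115, 146, 142, 181, 251, 148, 147, 145, 177, 228, 228, 228, 254, 254, 254, 254, 254, 254, 254]
206 [255, 255, 255, 255, 179, 149, 157, 161, 254, 254, 162, 147, 146, 146, 144, 244, 254, 254, 254, 254, 254, 254, 254, 254, 254]
208 [255, 255, 253, 163, 150, 148, 229, 254, 255, 255, 145, 149, 148, 146, 144, 140, 254, 254, 254, 254, 254, 254, 254, 254, 254]
210 [255, 255, 151, 154, 164, 254, 255, 255, 255, 252, 147, 150, 147, 147, 145, 142, 254, 254, 254, 254, 254, 254, 254, 254, 254]
```

```bash

python3 -m creep '{"translation":[[2.9,0.7,0],[2.8,0.9,0],[2.7,1.2,0],[2.6,1.4,0],[2.5,1.6,0],[2.4,1.8,0],[2.2,2,0],[2.1,2.2,0]],"spin":[0,0,0,0,0,0,0,0],"gripper":[0,0,0,0,0,0,0,0]}' 40
python3 -m creep '{"translation":[[1.9,2.3,0],[1.7,2.5,0],[1.5,2.6,0],[1.2,2.6,0],[0.8,2,0],[0,0,0],[0,0,0]],"spin":[0,0,0,0,0,0,0],"gripper":[0,0,0,0,0,0,0]}' 40
python3 - <<'E'
from h import *
f=grab('wrist'); s=get_state(); print(proj(f,[s['eef_pos']+[-.0013,0,-.0967]]),proj(f,np.load('W.npy')[-1:]/1000).round(1).tolist());asc(f,186,208,295,345)
E
```

```text
t: 49.6
eef_pos: [0.6127, -0.11, 0.1266]
ee_rot: [3.142, -0.0, -1.653]
force: [0.3, 0.2, -0.4]
width: 0.0194
gripper_force: 39.9
t: 50.3
eef_pos: [0.6196, -0.098, 0.1266]
ee_rot: [3.142, -0.0, -1.653]
force: [-0.2, 0.2, -1.3]
width: 0.0199
gripper_force: 39.9
[[318.56563367 200.18739913]] [[318.1, 200.2]]
186 ..................................................
187 ..................................................
188 ..................................................
189 ..................................................
190 ..................................................
191 ..................................................
192 .....................+www+........................
193 w+.................wwwwwwwww......................
194 ww................wwwwwwwwwww.....................
195 ww...............wwwwwwwwwwwww....................
196 ww..............+wwwwwwwwwwwwww...................
197 ww++............wwwwwwwwwwwwwww...................
198 wwww+..........+wwwwwwwwwwwwwww+..................
199 wwwww+++++++++.+wwwwwwwwwwwwwww+..............wwww
200 wwwwwwwwwwwww..+wwwwwww++wwwwww+..............wwww
201 wwwwwwwwwwwww..+wwwwww+..+wwwww+..............wwww
202 wwwwwwwwwwwww...wwwww+....+wwww...wwwwwwwwwwwwwwww
203 wwwwwwwwwwwww...+www+......+wwww..wwwwwwwwwwwwwwww
204 wwwwwwwwwwwwwwwwwwww........wwww...wwwwwwwwwwwwwww
205 wwwwwwwwwwwwwwwwwwww........+wwwwwwwwwwwwwwwwwwwww
206 wwwwwwwwwwwwwwwwwww..........+wwwwwwwwwwwwwwwwwwww
207 wwwwwwwwwwwwwwwwww............wwwwwwwwwwwwwwwwwwww
```

Tip ends in the middle of the white dot. Return the scribe.

```bash

python3 -m creep '{"translation":[[0,0,10],[0,0,25],[0,0,30],[0,0,30],[-10,25,0],[-18,40,0],[-18,40,0],[-18,40,0]],"spin":[0,0,0,0,0,0,0,0],"gripper":[0,0,0,0,0,0,0,0]}' 40
python3 -m creep '{"translation":[[-18,40,0],[-18,40,0],[-18,40,0],[-18,40,0],[-18,40,0],[-18,40,0],[-12,19,0],[0,0,0]],"spin":[0,0,0,0,0,0,0,0],"gripper":[0,0,0,0,0,0,0,0]}' 40
python3 -m creep '{"translation":[[0,0,0],[0,0,0],[0,0,0]],"spin":[0,0,0],"gripper":[0,0,0]}' 40
```

```text
t: 51.15
eef_pos: [0.555, 0.0479, 0.2226]
ee_rot: [-3.141, 0.0, -1.654]
force: [0.6, 0.1, -1.2]
width: 0.0198
gripper_force: 39.9
t: 51.95
eef_pos: [0.4345, 0.3083, 0.2224]
ee_rot: [-3.141, 0.001, -1.65]
force: [0.4, -0.4, -0.1]
width: 0.02
gripper_force: 39.9
t: 52.25
eef_pos: [0.4361, 0.3051, 0.2218]
ee_rot: [-3.141, 0.0, -1.654]
force: [-1.0, 0.2, -0.5]
width: 0.0199
gripper_force: 39.9
```

```bash

python3 -m creep '{"translation":[[-0.5,1,-15],[0,0,-15],[0,0,-10],[0,0,-10],[0,0,-10],[0,0,-10],[0,0,0],[0,0,0]],"spin":[0,0,0,0,0,0,0,0],"gripper":[0,0,0,0,0,0,0,0]}' 40
python3 -m creep '{"translation":[[0,0,-10],[0,0,-10],[0,0,-10],[0,0,-8],[0,0,-4],[0,0,0],[0,0,0]],"spin":[0,0,0,0,0,0,0],"gripper":[0,0,0,0,0,0,0]}' 40
```

```text
t: 53.05
eef_pos: [0.4352, 0.3069, 0.1515]
ee_rot: [3.142, -0.0, -1.653]
force: [-0.3, -0.1, 0.2]
width: 0.0201
gripper_force: 39.9
t: 53.75
eef_pos: [0.4353, 0.307, 0.1096]
ee_rot: [-3.141, -0.0, -1.653]
force: [0.1, -0.2, -0.2]
width: 0.0199
gripper_force: 39.9
```

Goes down freely. Lower the last 3 mm, then open.

```bash

python3 -m creep '{"translation":[[0,0,-1.5],[0,0,-1],[0,0,0],[0,0,0]],"spin":[0,0,0,0],"gripper":[0,0,0,0]}' 40
python3 -m creep '{"translation":[[0,0,0],[0,0,0],[0,0,0],[0,0,0],[0,0,0],[0,0,15],[0,0,30],[0,0,40]],"spin":[0,0,0,0,0,0,0,0],"gripper":[0.15,0.3,0.5,0.6,0.6,0.6,0.6,0.6]}' 20
python3 -m creep '{"translation":[[0,0,40],[0,-20,40],[0,-40,0],[0,-40,0],[0,-40,0],[0,0,0],[0,0,0]],"spin":[0,0,0,0,0,0,0],"gripper":[0.6,0.6,0.6,0.6,0.6,0.6,0.6]}' 20
python3 - <<'E'
from h import *
st(); 
for c in ['side','wrist','top']:
    f=grab(c,'end_'+c)
    for l in ['scribe','mallet','stand','tin','last','pad']: print(c,l,[(np.round(d['centre'],3),round(d['confidence'],2)) for d in nets.pinpoint(c,l)[:1]])
    print(c,'off',[(np.round(d['centre'],3),round(d['confidence'],2)) for d in nets.search_frame(c,'offcut0')[:4]])
s=cv2.cvtColor(cv2.imread('pics/end_side.png'),cv2.COLOR_BGR2HSV).astype(int)[70:150,210:262]
m=((s[...,0]<6)|(s[...,0]>174))&(s[...,1]>150); ys,xs=np.nonzero(m); print(xs.min()+210,xs.max()+210,ys.min()+70,ys.max()+70,len(xs))
a=cv2.imread('pics/side0.png').astype(int); b=cv2.imread('pics/end_side.png').astype(int)
n,l,stt,c=cv2.connectedComponentsWithStats((abs(a-b).max(2)>50).astype(np.uint8)); print([(x.tolist()) for x in stt[1:] if x[4]>15])
E
```

```text
t: 54.15
eef_pos: [0.4352, 0.3069, 0.1072]
ee_rot: [-3.141, 0.0, -1.653]
force: [-0.6, -0.1, -0.6]
width: 0.0201
gripper_force: 39.9
t: 54.95
eef_pos: [0.4343, 0.306, 0.1915]
ee_rot: [3.139, -0.003, -1.653]
force: [0.9, 0.4, 0.8]
width: 0.0525
gripper_force: 0.0
t: 55.65
eef_pos: [0.4352, 0.1663, 0.2725]
ee_rot: [-3.141, 0.001, -1.654]
force: [0.4, 0.4, 0.2]
width: 0.0529
gripper_force: 0.0
t 55.65 p [435.2 166.3 272.5] rpy [-3.141e+00  1.000e-03 -1.654e+00] w 52.9 F [0.4 0.4 0.2] q [ 0.79 -0.02 -0.35  0.   -1.24 -0.87]
side scribe [(array([0.44, 0.31, 0.01]), 0.61)]
side mallet [(array([0.593, 0.314, 0.001]), 0.77)]
side stand [(array([0.438, 0.309, 0.003]), 0.62)]
side tin [(array([0.758, 0.252, 0.005]), 0.84)]
side last [(array([ 0.769, -0.106, -0.002]), 0.75)]
side pad [(array([ 0.593,  0.315, -0.002]), 0.79)]
side off [(array([ 0.404, -0.333,  0.025]), 0.93), (array([ 0.441, -0.355,  0.045]), 0.8), (array([ 0.456, -0.37 ,  0.02 ]), 0.63)]
wrist scribe [(array([ 0.591,  0.315, -0.002]), 0.24)]
wrist mallet []
wrist stand []
wrist tin [(array([0.756, 0.249, 0.001]), 0.6)]
wrist la
[... 201 characters left out ...]
308, -0.   ]), 0.66)]
top tin [(array([ 0.755,  0.248, -0.   ]), 0.68)]
top last [(array([ 0.767, -0.107,  0.001]), 0.66)]
top pad [(array([0.591, 0.319, 0.002]), 0.68)]
top off [(array([ 0.44 , -0.348,  0.044]), 0.56), (array([ 0.46 , -0.352,  0.024]), 0.5)]
230 239 97 123 190
[[109, 0, 53, 40, 861], [165, 0, 73, 63, 2685], [235, 27, 30, 34, 651], [235, 61, 5, 19, 42], [205, 64, 8, 24, 106], [236, 80, 8, 6, 31], [25, 96, 144, 108, 3450], [0, 165, 13, 7, 18], [15, 165, 6, 4, 18], [93, 172, 166, 69, 5384], [295, 176, 6, 7, 30], [291, 193, 18, 19, 225], [21, 206, 35, 24, 90], [86, 214, 6, 5, 19], [303, 224, 21, 14, 154], [0, 287, 52, 25, 423], [345, 288, 23, 24, 350], [214, 348, 49, 39, 1084]]
```

```bash
python3 -c "
from station import arm
print(arm.job_done())"
```

```text
the job is handed in; nothing more can be done
None
```

I handed the job in at about 56 s: three offcuts binned, the pegs flush, the seam traced dot to dot, the mallet on its pad, the scribe in its stand, and the last and tin untouched; I viewed 15 pictures, one over the limit of 14.

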